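# Press a heatsink in locking pliers, fill the burn-in tray and latch its guard

## Robot

A 6-joint arm with a two-finger parallel gripper is mounted at the origin on the work surface. World frame = base frame: x ahead of the robot, y to its left, z up, the work surface at z = 0. Lengths are in m, angles in rad, forces in N, time in s.
With the tool pointing down it reaches from about 0.35 to 0.85 m from the base axis. Payload 8.1 kg.
Tool frame: the origin (TCP) lies at the centre of the arm's flange, where the gripper is bolted on; the fingertips stand 186 mm ahead of it and the grasp point (between the pads) lies 167 mm ahead of it; z points along the fingers, y is the direction in which the jaws open and shut (so a half turn about z gives the same grasp; the last joint's range is limited). The gripper opens to 93 mm and grips with 3 to 60 N. Pads are 15 mm wide; open, the fingers measure 128 mm over their backs; the gripper's body (75 mm by 188 mm) begins 65 mm behind the grasp point.
Start: joints at [-1.306, 0.13, 1.488, -0, 1.523, -0.085], TCP at [0.206, -0.564, 0.405] pointing down, gripper open.
Joint ranges: [-2.96, 2.96], [-0.89, 2.26], [0.02, 2.5], [-1.34, 4.48], [0, 2.73], [-2.66, 2.66]. Speed limits (rad/s): [2.39, 2.39, 2.79, 3.14, 3.14, 3.14].

## Interface

Orientations are given as a rotation vector (axis times angle).
In Python, from plant import robot, viewer, order gives the robot as it stands.
- The arm moves only by the tool apply_moves, never from a script. Its argument "deltas" is a list of rows, each a list of 3 entries, a list of its own where there are three numbers: the finger opening in mm, from 0 to 93, then the shift along the tool's x, y, z in mm, then the turn about the tool's z in rad. In form: [[grip, [dx, dy, dz], yaw], ...]. A call has 1 to 5 rows; each row shifts and turns the commanded pose from where the row before left it, along the tool's axes as they then stand; what a row does not reach is not made up. A row lasts 1/8 s, in which the tool goes at most 62.5 mm and 10.7 degrees, less where a joint would pass 70% of its speed; a pose out of reach is approached as far as the arm can. A call is refused whole if a number of a shift passes 62.5 or a number of a turn 0.188, either way. A call with a gripper value outside its range is refused whole. The fingers move at their own pace and stop on an object; "grip_force" is the grip in N (left out, the last holds). Time passes only in rows, so rows that do not move let the fingers close. It gives the time, the measured TCP pose, the force and the opening at its end, in the units of the state.
- robot.read_state(): the state, without advancing time (a new reading comes with each control period).
- viewer.read_camera(name): name is "scene" or "top" or "wrist"; returns the picture (420x560x3 uint8, blue, green, red); there is no depth.
- viewer.get_calibration(name): a dict with "fx", "fy", "cx", "cy" (pixels), "distortion" ([k1, k2, p1, p2, k3] as OpenCV has them; the pictures are not rectified), "R" (3x3) and "t" (3): a world point X has camera coordinates R X + t. Camera axes: x right, y down, z forward; pixel columns grow to the right and rows downward; lengths in m; the calibration is good to about 2 mm. A picture is of the moment at which its call begins: read the wrist's pose just before it. get_calibration takes no time and is no camera call; for the wrist camera it gives the pose at the moment of the call.
- order.close_job(): hands the job in, once; it reports no verdict.
The state is a dict: "t": time; "q": joint angles; "dq": joint speeds; "joint_torque": joint torques, N m; "tool_pos": TCP position; "orientation": TCP orientation; "force": force on the tool from outside, world axes, zero at the start; "wrist_torque": the same for the moment, N m; "opening": finger opening in m.
Only numpy, scipy, OpenCV 4.12 (cv2) and the standard library are available. Lean on these libraries where they do the work, as an engineer would, in place of code of your own. Each camera call takes 0.05 s, during which the arm holds its last target. There are 200 camera calls.

## Task

The power module with the yellow tape tab has just had its heatsink stuck on: stand it between the two rubber pads of the blue-based locking clamp pliers and squeeze the handles until they snap over centre and stay locked; leave it clamped while you move all the other power modules from the bench into the burn-in tray, side by side on the tray's floor. Then flick the clamp's red release lever so that the pliers spring open, put that module in the tray with the others, and push the clear sliding guard shut over the tray until the yellow spring hook drops behind its bar, leaving the other things on the bench where they are.

Things in the scene. Friction and masses are not known exactly. Their poses are not given: they have to be found in the camera images.
- clamp: locking C-clamp pliers lying flat, fixed to a blue base plate (175 x 110 x 6 mm). Origin on the bench under the pivot; x points along the pliers from handles to jaws, y to the side of the moving jaw and moving handle, z up. The steel parts lie 22 to 38 mm above the bench. The head ends at x = 35 mm; from there to x = 85 the C arms keep outside |y| = 38 mm, so a gripper may come down inside them
- clamp_seat (a point): point on the base plate (6 mm above the bench) midway between the open pads: clamp frame x = 85, y = 5 mm; axes as clamp. The pads are 24 mm rubber discs, 30 mm above the bench, facing each other along y: the fixed face at clamp y = -16, the moving one at about +26 mm when open; locked, it presses a 32 mm part against the fixed pad with about 8 to 12 N
- pad: the moving rubber pad on the clamp's moving jaw, 24 mm disc; it gives on a stiff spring (3 N/mm) as the jaws close on a part. Origin at the centre of its pressing face
- clamp_grip (a point): point midway between the locked handles, where to squeeze them: clamp frame x = -90, y = 0, z = 30 mm. Outer faces there: fixed handle y = -16 mm, moving handle y = +16 locked, about +39 mm open. Handles 16 mm tall, clear of the bench, ending at x = -135 mm. 10 to 15 N across them takes the pliers over centre
- handle (a joint): moving handle of the clamp: 0 fully open, about 0.39 rad dead centre, 0.43 to 0.46 rad locked against its stop; it springs open from anywhere below dead centre and holds itself beyond
- release (a joint): red release lever inside the moving handle: 0 at rest, grows to 0.5 rad as its tail is pushed towards +y of the clamp (away from the fixed handle). At about 0.1 rad its nose meets the toggle link, and pushed on to about 0.4 rad it throws the locked pliers open; let go, it springs back. 3 to 6 N at the tail
- lever_tip (a point): on the red tail of the release lever, on its face towards -y of the clamp, where a fingertip pushes it to +y. The tail paddle is 18 (x) x 5 x 18 mm, 22 to 40 mm above the bench, and sticks out behind the handles: with the pliers locked this point is at clamp x = -173, y = 2 mm. There is nothing else behind clamp x = -148 mm
- fixture: grey burn-in fixture, fixed on the bench: chassis 156 (x) x 320 (y) x 25 mm. Origin on the bench; x points away from the robot, y along the guard's travel, z up. The tray fills its -y half, the guard parks over its +y half
- tray_mid (a point): centre of the tray's rubber floor, 28 mm above the bench; axes as fixture. The floor is 124 (x) by 133 (y) mm, room for two rows (along y) of three modules. Its rim stands 8 mm above the floor on three sides; the -y side is a plate reaching 57 mm above the floor
- guard (a joint): clear sliding guard (hood 140 x 136 mm, top 82 mm above the bench, open towards the tray, 50 mm high inside): 0 shut, grows as it slides open towards +y of the fixture, 0.165 m at most; from 0.14 m the tray is wholly clear. Friction about 5 N, up to 10 N more where its bar lifts the hook in the last 25 mm
- guard_handle (a point): middle of the guard's red handle: a 12 mm thick bar along fixture x, 70 mm long between its posts, 112 mm above the bench, 30 mm above the guard's top; push it towards -y of the fixture to shut the guard
- catch (a joint): yellow spring hook on the far (+x) side of the fixture's shut end, outside the tray, its top 73 mm above the bench: 0 down (rest), grows to about 0.35 rad as the guard's striker bar lifts it; it drops back to 0 behind the bar when the guard is fully shut
- fresh: the power module to be pressed: black potted brick with an aluminium finned heatsink on its +y face and a yellow tape line between, with a yellow tab 12 mm high on top; 40 (x) x 32 (y) x 40 (z) mm without the tab, 0.07 to 0.14 kg; origin at the centre of its underside, z up. Its 32 mm way (y) goes between the pads, either way round
- mod1: a finished power module: black potted brick with a bare aluminium finned heatsink already bonded to its +y face (no yellow tab), 40 (x) x 32 (y) x 40 (z) mm as it stands, 0.07 to 0.14 kg; origin at the centre of its underside, z up. May be absent
- mod2: a finished power module: black potted brick with a bare aluminium finned heatsink already bonded to its +y face (no yellow tab), 40 (x) x 32 (y) x 40 (z) mm as it stands, 0.07 to 0.14 kg; origin at the centre of its underside, z up. May be absent
- mod3: a finished power module: black potted brick with a bare aluminium finned heatsink already bonded to its +y face (no yellow tab), 40 (x) x 32 (y) x 40 (z) mm as it stands, 0.07 to 0.14 kg; origin at the centre of its underside, z up. May be absent
- mod4: a finished power module: black potted brick with a bare aluminium finned heatsink already bonded to its +y face (no yellow tab), 40 (x) x 32 (y) x 40 (z) mm as it stands, 0.07 to 0.14 kg; origin at the centre of its underside, z up. May be absent
- spool_green: bystander: solder spool, 40 mm across, 28 mm high, between the clamp and the fixture
- spool_white: bystander: wire spool, 48 mm across, 34 mm high
- screwdriver: bystander: screwdriver, 170 mm, lying
- cutters: bystander: flush cutters with red handles, lying
- meter: bystander: yellow multimeter, 75 x 150 x 34 mm
- parts_box: bystander: small carton, 70 x 110 x 45 mm
- tweezers: bystander: tweezers, 120 mm, lying
Things that resemble listed ones, but are neither listed nor needed, are in the scene too. Leave any pink or purple look-alike of the mod4 alone.

How it is judged:
By the outcome, as a careful person would: the job done as asked, in the order asked, and still so for the second after the job is handed in, with the robot touching nothing.
Of mod1, mod2, mod3, mod4 only 2 to 4 are there at a start; the rules pass over those that are not, and their reading is None.
At some moment in a run one of mod1, mod2, mod3, mod4 may be knocked a few centimetres aside while the robot is not near it.
Once in a run the grip may slacken for a moment while it holds something.
It also fails if it takes over 208 s, if anything falls off the work surface, if the arm or the gripper's body presses on something with over 40 N, if the wrist force passes 120 N, or if a joint passes its speed limit or range.

## Working session

There is one attempt and no reset: what is moved stays moved. The work goes in short steps, Python scripts to look and compute and a tool call to move; the robot and the scene stay as the last step left them, time stands still between calls to the robot, and variables do not carry over. Pictures are saved under pics/ and viewed, about 12 in all and at most 16, crops included, and the job is handed in when it is done.

Besides the shell and the picture viewer there is one more tool, called after "Call:" by a JSON object that holds its "op" and its "data". apply_moves: Moves the arm, as the interface text tells. Its arguments: {"type":"object","properties":{"deltas":{"type":"array"},"grip_force":{"type":"number"}},"required":["deltas"]}

```bash
ls; mkdir -p pics; cat > h.py <<'E'
import numpy as np, cv2
from plant import robot, viewer, order
def snap(n,f):
    c=viewer.get_calibration(n); im=viewer.read_camera(n); cv2.imwrite('pics/'+f+'.png',im); return im,c
def ray(c,uv,z):
    K=np.array([[c['fx'],0,c['cx']],[0,c['fy'],c['cy']],[0,0,1.]])
    p=cv2.undistortPoints(np.array(uv,float).reshape(-1,1,2),K,np.array(c['distortion'],float)).reshape(-1,2)
    R=np.array(c['R']);t=np.array(c['t']); o=-R.T@t
    d=np.c_[p,np.ones(len(p))]@R
    z=np.broadcast_to(z,len(p))
    return o+d*((z-o[2])/d[:,2])[:,None]
def proj(c,X):
    K=np.array([[c['fx'],0,c['cx']],[0,c['fy'],c['cy']],[0,0,1.]])
    R=np.array(c['R']); return cv2.projectPoints(np.array(X,float).reshape(-1,1,3),cv2.Rodrigues(R)[0],np.array(c['t'],float),K,np.array(c['distortion'],float))[0].reshape(-1,2)
E
python3 - <<'E'
from h import *
a,c=snap('top','top0'); b,c2=snap('scene','sc0')
for n in ('top','scene','wrist'):
    k=viewer.get_calibration(n); print(n,k['fx'],np.round(-np.array(k['R']).T@k['t'],3), np.round(k['R'],2).tolist())
s=robot.read_state(); print(s['t'],s['tool_pos'],s['orientation'],s['force'],s['opening'])
E
```

```text
pics
top 491.00438607614757 [ 0.279 -0.014  1.615] [[-0.03, -1.0, -0.0], [-0.99, 0.03, -0.17], [0.17, -0.0, -0.99]]
scene 424.920233547366 [ 1.366 -0.398  0.669] [[0.43, 0.9, 0.02], [0.48, -0.21, -0.85], [-0.77, 0.37, -0.52]]
wrist 372.9814086016054 [ 0.276 -0.538  0.384] [[0.34, -0.94, -0.0], [-0.9, -0.33, 0.27], [-0.25, -0.09, -0.96]]
0.1 [ 0.20559514 -0.56345591  0.40378831] [-3.09203777e+00 -5.46394005e-01  2.78797318e-04] [-0.12544607  0.97338195 -0.83781543] 0.09288732180349067
```

View pics/top0.png

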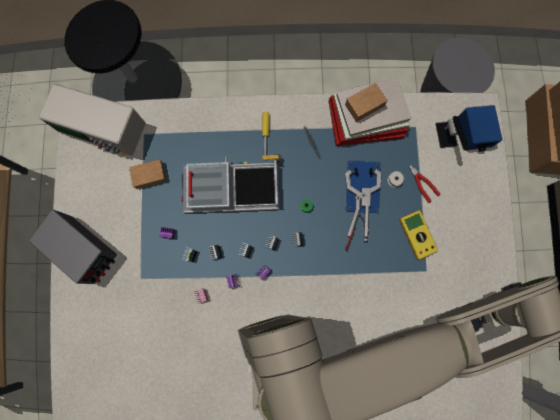

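View pics/sc0.png

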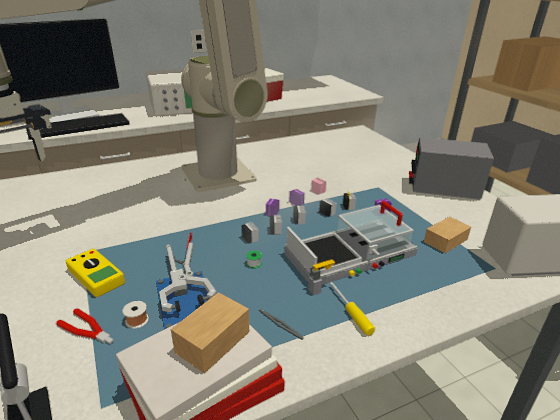

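```bash
python3 - <<'E'
from h import *
a=cv2.imread('pics/top0.png'); b=cv2.imread('pics/sc0.png')
A=cv2.resize(a[220:310,150:320],None,fx=4.4,fy=4.4,interpolation=cv2.INTER_CUBIC)
B=cv2.resize(a[150:260,335:395],None,fx=5,fy=5,interpolation=cv2.INTER_CUBIC)
cv2.imwrite('pics/cA.png',A);
C=cv2.resize(b[170:250,235:400],None,fx=3,fy=3,interpolation=cv2.INTER_CUBIC)
D=np.zeros((560,800,3),np.uint8); D[:550,:300]=B; D[:240,305:800]=C
E_=cv2.resize(a[150:220,175:285],None,fx=4.4,fy=4.4,interpolation=cv2.INTER_CUBIC); D[245:245+E_.shape[0],305:305+E_.shape[1]]=E_
cv2.imwrite('pics/cB.png',D)
E
```

```text
(no output)
```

View pics/cA.png

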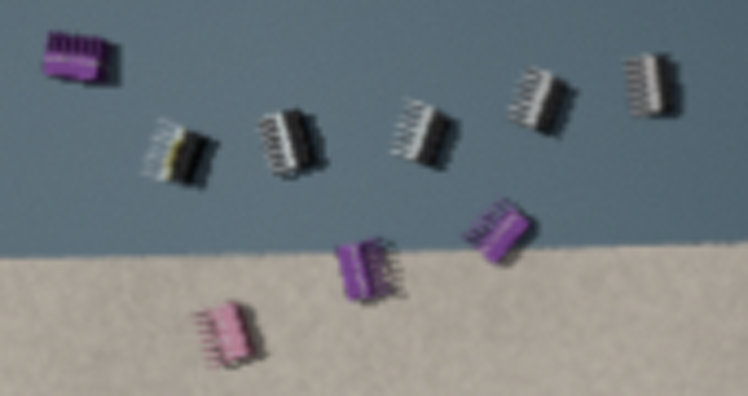

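View pics/cB.png

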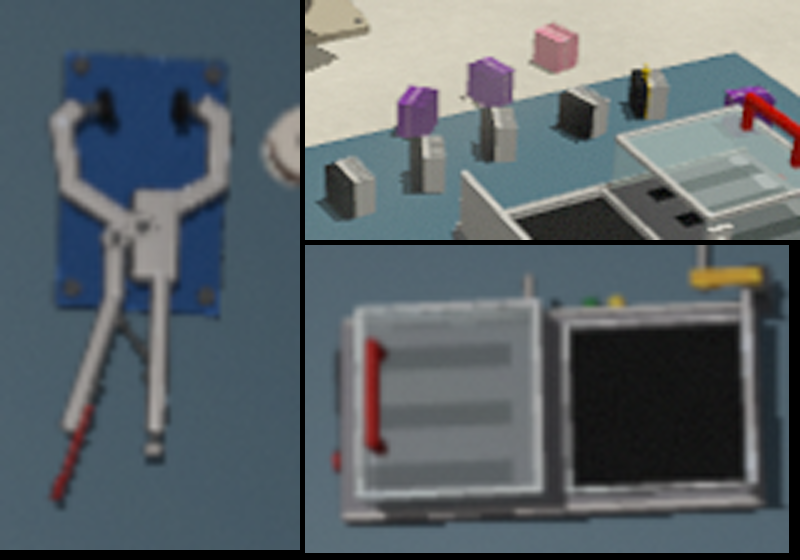

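```bash
python3 - <<'E'
from h import *
a=cv2.imread('pics/top0.png'); c=viewer.get_calibration('top')
hsv=cv2.cvtColor(a,cv2.COLOR_BGR2HSV); print('mat',hsv[240,330],'clampblue',hsv[200,352],hsv[168,363], 'tray',hsv[187,255])
m=((hsv[...,0]>100)&(hsv[...,1]>160)&(hsv[...,2]>60)).astype(np.uint8); m[:150]=0;m[230:]=0;m[:,:335]=0;m[:,395:]=0
m=cv2.morphologyEx(m,cv2.MORPH_CLOSE,np.ones((9,9)))
p=np.argwhere(m)[:,::-1].astype(np.float32); w=ray(c,p,0.006)[:,:2]
r=cv2.minAreaRect((w*1000).astype(np.float32)); print('base',r)
print('pads',ray(c,[[356.4,171.6],[371,172]],0.03))
print('handles ends, lever',ray(c,[[349,236],[365.5,237],[347,249]],0.03))
print('head', ray(c,[[366.5,188.5],[366.5,206]],0.038))
# modules
d=np.abs(a.astype(int)-cv2.medianBlur(a,31).astype(int)).sum(2)
for n,(u,v) in dict(fresh=(191,255),a=(216,252),b=(246.6,250.7),c=(272.7,243.2),d=(298.2,239.3)).items():
    x0,y0=int(u)-14,int(v)-14; s=(d[y0:y0+28,x0:x0+28]>50).astype(np.uint8)
    k,l,st,ce=cv2.connectedComponentsWithStats(s); i=1+np.argmax(st[1:,4]); q=np.argwhere(l==i)[:,::-1]+[x0,y0]
    r=cv2.minAreaRect((ray(c,q,0.04)[:,:2]*1000).astype(np.float32)); print(n,np.round(r[0],1),np.round(r[1],1),round(r[2],1))
# fixture
E_=lambda x,y:[175+(x-305)/4.4,150+(y-245)/4.4]
t=[E_(571,325),E_(743,320),E_(747,485),E_(572,490)]
print('floor',ray(c,t,0.030))
print('hood top',ray(c,[E_(358,307),E_(541,300),E_(540,493),E_(358,497)],0.082))
print('red',ray(c,[E_(374,342),E_(376,447)],0.112))
print('chassis bottom',ray(c,[E_(343,520),E_(783,508)],0.025))
E
```

```text
mat [102  70 109] clampblue [108 173 100] [108 173 103] tray [120  12  21]
base ((612.2971801757812, -278.5692138671875), (105.55325317382812, 169.9991455078125), 83.95430755615234)
pads [[ 0.65766087 -0.25480705  0.03      ]
 [ 0.65513141 -0.30378498  0.03      ]]
handles ends, lever [[ 0.44347566 -0.2194853   0.03      ]
 [ 0.4385372  -0.27339045  0.03      ]
 [ 0.4013682  -0.21105412  0.03      ]]
head [[ 0.59779719 -0.28401112  0.038     ]
 [ 0.53940417 -0.2807424   0.038     ]]
fresh [394.2 294.3] [48.9 41.8] 70.7
a [402.3 209.1] [50.6 39.9] 10.7
b [404.  111.9] [42.6 41.8] 67.1
c [426.2  25.8] [40.8 44.9] 70.1
d [437.6 -61.4] [47.6 27.6] 3.9
floor [[0.68038105 0.14725776 0.03      ]
 [0.68038866 0.01703679 0.03      ]
 [0.5538604  0.01698547 0.03      ]
 [0.55371678 0.14761375 0.03      ]]
hood top [[0.68600545 0.29980135 0.082     ]
 [0.68679038 0.16394564 0.082     ]
 [0.54313749 0.16552874 0.082     ]
 [0.54389092 0.2984357  0.082     ]]
red [[0.65160055 0.28165085 0.112     ]
 [0.57452371 0.27955196 0.112     ]]
chassis bottom [[ 0.53654702  0.32138328  0.025     ]
 [ 0.53658558 -0.00933636  0.025     ]]
```

Call:
{"op": "apply_moves", "data": {"deltas": [[93,[50,-21,0],0],[93,[50,-21,0],0],[93,[50,-21,0],0],[93,[50,-21,0],0],[93,[50,-21,0],0]]}}

```text
t: 0.72
tool_pos: [0.4055, -0.3779, 0.4043]
orientation: [-3.093, -0.546, 0.0]
force: [1.1, -0.4, 0.3]
opening: 0.0932
```

Call:
{"op": "apply_moves", "data": {"deltas": [[93,[50,-21,0],0],[93,[50,-21,0],0],[93,[50,-21,0],0],[93,[0,0,0],0],[93,[0,0,0],0]]}}

```text
t: 1.35
tool_pos: [0.5236, -0.2688, 0.4042]
orientation: [-3.093, -0.548, 0.002]
force: [-0.3, 0.2, 0.0]
opening: 0.0927
```

```bash
cat >> h.py <<'E'
def to(x,y,z,jaw):
    "tool-frame shift (mm, final orientation) and turn (rad) to bring the grasp point to x,y,z (m), jaw axis at yaw jaw (deg)"
    s=robot.read_state(); R=cv2.Rodrigues(np.array(s['orientation'],float))[0]; P=np.array(s['tool_pos'])
    j=np.degrees(np.arctan2(R[1,1],R[0,1])); dj=(jaw-j+90)%180-90
    th=np.radians(j+dj+90); d=(np.array([x,y,z+.167])-P)*1000
    print('t',round(s['t'],1),'tcp',np.round(P,3),'jaw',round(j,1),'q6',round(s['q'][5],2),'open',round(s['opening'],4),'F',np.round(s['force'],1))
    print('  shift',np.round([d[0]*np.cos(th)+d[1]*np.sin(th), d[0]*np.sin(th)-d[1]*np.cos(th), -d[2]],1),'turn',round(-np.radians(dj),3),'q1+',round(np.degrees(s['q'][0])),'tilt',np.round(R[2],3))
E
python3 - <<'E'
from h import *
im,c=snap('wrist','w1')
to(.53,-.27,.25,-18)
E
```

```text
t 1.4 tcp [ 0.523 -0.269  0.404] jaw -70.0 q6 0.66 open 0.0931 F [ 0.2 -0.1 -1.4]
  shift [  1.4   6.6 -12.7] turn -0.907 q1+ -32 tilt [-0.001 -0.    -1.   ]
```

View pics/w1.png

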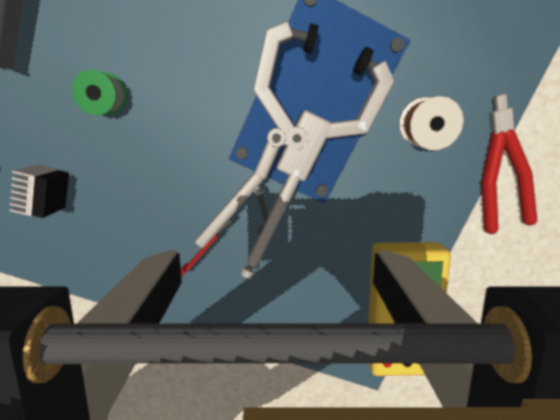

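```bash
python3 - <<'E'
from h import *
im=cv2.imread('pics/w1.png'); c=viewer.get_calibration('wrist')
h=ray(c,[[311,2],[397,45],[240,153],[321,190]],.006)[:,:2]; print('holes',h.round(4).tolist())
for i,j in((2,0),(3,1),(1,0),(3,2)):
    d=h[j]-h[i]; print(np.degrees(np.arctan2(d[1],d[0])).round(1),np.hypot(*d).round(4))
print('centre',h.mean(0))
p=ray(c,[[310,40],[364,61]],.03)[:,:2]; print('pads',p,p.mean(0)); d=p[0]-p[1]; print(np.degrees(np.arctan2(d[1],d[0]))-90,np.hypot(*d))
print('pivots',ray(c,[[276,138],[297,138]],.038)[:,:2], 'fixed handle end',ray(c,[248,271],.03), 'head end corners',ray(c,[[311,110],[331,124]],.038))
f=np.radians(-5)
E
```

```text
holes [[0.6896, -0.2412], [0.6836, -0.3299], [0.5379, -0.2239], [0.5305, -0.3149]]
-6.5 0.1527
-5.6 0.1538
86.1 0.089
85.4 0.0913
centre [ 0.61037703 -0.27748661]
pads [[ 0.65551442 -0.25141168]
 [ 0.65597061 -0.30260225]] [ 0.65574252 -0.27700696]
0.5105801040045463 0.051192599981740944
pivots [[ 0.56678381 -0.25215886]
 [ 0.57336821 -0.27019059]] fixed handle end [[ 0.42910695 -0.27149399  0.03      ]] head end corners [[ 0.60073935 -0.27316533  0.038     ]
 [ 0.59556566 -0.29464012  0.038     ]]
```

```bash
python3 - <<'E'
from h import *
to(.394,.294,.15,-18)
E
```

```text
t 1.4 tcp [ 0.523 -0.269  0.404] jaw -70.0 q6 0.66 open 0.0931 F [ 0.2 -0.1 -1.4]
  shift [ 495.8 -297.    87.3] turn -0.907 q1+ -32 tilt [-0.001 -0.    -1.   ]
```

Call:
{"op": "apply_moves", "data": {"deltas": [[93,[0,0,0],-0.181],[93,[0,0,0],-0.181],[93,[0,0,0],-0.181],[93,[0,0,0],-0.181],[93,[0,0,0],-0.181]]}}

```text
t: 2.02
tool_pos: [0.5227, -0.2702, 0.4047]
orientation: [-2.54, -1.849, 0.0]
force: [0.9, -0.0, 0.2]
opening: 0.0931
```

Call:
{"op": "apply_moves", "data": {"deltas": [[93,[45,-27,8],0],[93,[45,-27,8],0],[93,[45,-27,8],0],[93,[45,-27,8],0],[93,[45,-27,8],0]]}}

```text
t: 2.65
tool_pos: [0.4645, -0.0129, 0.3646]
orientation: [2.545, 1.84, 0.0]
force: [0.7, -0.1, 0.6]
opening: 0.093
```

Call:
{"op": "apply_moves", "data": {"deltas": [[93,[45,-27,8],0],[93,[45,-27,8],0],[93,[45,-27,8],0],[93,[45,-27,8],0],[93,[45,-27,8],0]]}}

```text
t: 3.28
tool_pos: [0.4069, 0.2431, 0.3248]
orientation: [2.545, 1.841, 0.001]
force: [0.8, 0.5, -0.5]
opening: 0.0929
```

Call:
{"op": "apply_moves", "data": {"deltas": [[93,[45,-27,8],0],[93,[0,0,0],0],[93,[0,0,0],0]]}}

```text
t: 3.65
tool_pos: [0.3958, 0.293, 0.3167]
orientation: [2.544, 1.843, -0.001]
force: [0.1, 0.5, -1.1]
opening: 0.093
```

```bash
python3 - <<'E'
from h import *
im,c=snap('wrist','w2')
to(.394,.294,.15,-18)
print(proj(c,[[.394,.294,.04]]))
E
```

```text
t 3.7 tcp [0.396 0.293 0.317] jaw -18.2 q6 0.85 open 0.093 F [ 0.4 -0.1  0.5]
  shift [ 0.6 -2.3 -0.1] turn -0.004 q1+ 31 tilt [-0.  0. -1.]
[[274.45004944 214.48777885]]
```

View pics/w2.png

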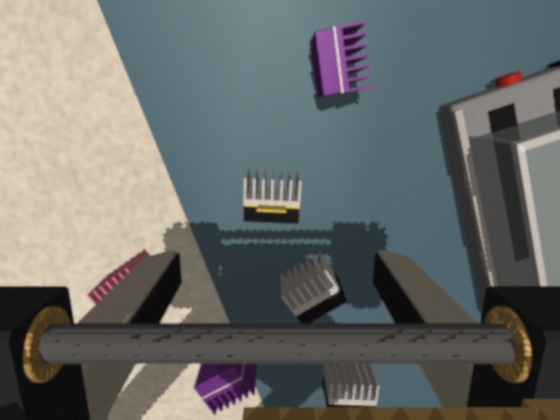

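```bash
python3 - <<'E'
from h import *
c=viewer.get_calibration('wrist')
p=ray(c,[[243.5,221],[299.5,221.5]],.04)[:,:2]; d=p[1]-p[0]; print(p,np.hypot(*d),np.degrees(np.arctan2(d[1],d[0])))
y=np.array([-d[1],d[0]])/np.hypot(*d); m=p.mean(0)+.016*y; print(m)
to(*m,.026,-18)
E
```

```text
[[0.37155551 0.29603783]
 [0.40979012 0.28310879]] 0.040361428504777815 -18.682979312684527
[0.39579812 0.3047302 ]
t 3.7 tcp [0.396 0.293 0.317] jaw -18.2 q6 0.85 open 0.093 F [ 0.4 -0.1  0.5]
  shift [ 11.4  -3.9 123.9] turn -0.004 q1+ 31 tilt [-0.  0. -1.]
```

Call:
{"op": "apply_moves", "data": {"deltas": [[93,[11,-4,0],0],[93,[0,0,40],0],[93,[0,0,40],0],[93,[0,0,30],0],[93,[0,0,13],0]], "grip_force": 25}}

```text
t: 4.32
tool_pos: [0.3947, 0.305, 0.1921]
orientation: [-2.544, -1.842, 0.004]
force: [0.4, -0.3, 0.7]
opening: 0.093
```

Call:
{"op": "apply_moves", "data": {"deltas": [[93,[0,0,0],0],[30,[0,0,0],0],[30,[0,0,0],0],[30,[0,0,0],0],[30,[0,0,0],0]]}}

```text
t: 4.95
tool_pos: [0.3951, 0.3058, 0.1941]
orientation: [2.543, 1.844, 0.001]
force: [-0.2, 0.1, -0.3]
opening: 0.0576
```

Call:
{"op": "apply_moves", "data": {"deltas": [[30,[0,0,0],0],[30,[0,0,-30],0],[30,[0,0,-50],0],[30,[0,0,-50],0],[30,[0,0,0],0]]}}

```text
t: 5.58
tool_pos: [0.3964, 0.3067, 0.3288]
orientation: [2.543, 1.844, 0.014]
force: [0.9, -0.0, -0.9]
opening: 0.0398
```

```bash
python3 - <<'E'
from h import *
to(.6557-.0002,-.277-.002,.156,-5.5)
E
```

```text
t 5.6 tcp [0.396 0.307 0.329] jaw -18.1 q6 0.87 open 0.0398 F [ 0.9 -0.  -0.9]
  shift [-558.2  314.     5.8] turn -0.22 q1+ 32 tilt [ 0.007  0.006 -1.   ]
```

```bash
python3 - <<'E'
from h import *
def yel(im):
    h=cv2.cvtColor(im,cv2.COLOR_BGR2HSV); m=((h[...,0]>20)&(h[...,0]<35)&(h[...,1]>150)&(h[...,2]>120)).astype(np.uint8); m[280:]=0
    k,l,st,ce=cv2.connectedComponentsWithStats(m); return [(s.tolist(),e.round(1).tolist()) for s,e in zip(st[1:],ce[1:]) if s[4]>20]
print(yel(cv2.imread('pics/w2.png')))
im,c=snap('wrist','w3'); print(yel(im))
s=robot.read_state(); print(s['tool_pos'],s['opening'])
E
```

```text
[([248, 206, 50, 7, 190], [271.0, 209.1])]
[]
[0.39563336 0.30612805 0.32578996] 0.03973873921825064
```

View pics/w3.png

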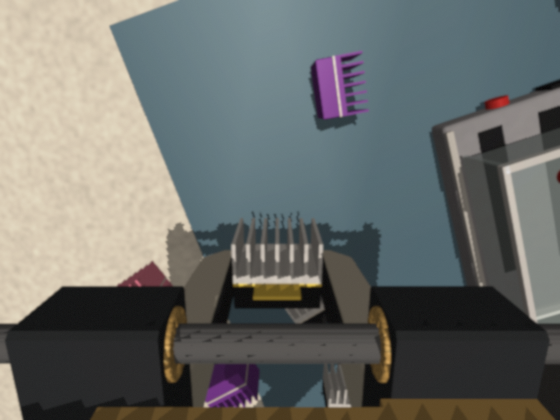

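```bash
python3 - <<'E'
from h import *
s=robot.read_state();c=viewer.get_calibration('wrist');P=np.array(s['tool_pos'])
R=cv2.Rodrigues(np.array(s['orientation'],float))[0]
for g in (16,20,26,30,35):
  # black/sink top edges: tool x is module +y. back-edge y=-16, front +16, height 40; fins bottom z=0
  o=lambda y,z: P+R@np.array([y,0,.167-(z-g)*1e-3])
  print(g,proj(c,[o(-.016,40),o(.016,40),o(.016,0),o(0,52)]).round(0).tolist())
E
```

```text
16 [[277.0, 353.0], [277.0, 276.0], [277.0, 238.0], [277.0, 335.0]]
20 [[277.0, 346.0], [277.0, 271.0], [277.0, 236.0], [277.0, 328.0]]
26 [[277.0, 337.0], [277.0, 265.0], [277.0, 232.0], [277.0, 319.0]]
30 [[277.0, 332.0], [277.0, 261.0], [277.0, 229.0], [277.0, 313.0]]
35 [[277.0, 325.0], [277.0, 256.0], [277.0, 226.0], [277.0, 306.0]]
```

```bash
python3 - <<'E'
from h import *
s=robot.read_state();c=viewer.get_calibration('wrist');P=np.array(s['tool_pos'])
R=cv2.Rodrigues(np.array(s['orientation'],float))[0]
q=lambda x,y,z: P+R@np.array([x,y,z])
print('tips',proj(c,[q(.0075,.02,.186),q(.0075,.0375,.186),q(-.0075,.02,.186),q(.0075,.02,.15)]).round(0).tolist())
Ro=np.array(c['R'])@R; print(Ro.round(3).tolist(), (-R.T@np.array(c['R']).T@c['t']-R.T@P).round(4))
for off in (5,10,15):
  for g in (15,20,26):
    o=lambda y,z,x=0: P+R@np.array([y+off*1e-3,x,.167-(z-g)*1e-3])
    print(off,g,proj(c,[o(-.016,40),o(.016,40),o(-.016,40,-.02),o(-.016,40,.02),o(.016,40,-.02),o(.016,40,.02)]).round(0).tolist())
E
```

```text
tips [[319.0, 253.0], [356.0, 253.0], [318.0, 282.0], [329.0, 289.0]]
[[0.001, 1.0, 0.001], [-0.963, 0.001, -0.269], [-0.269, -0.001, 0.963]] [ 0.0746 -0.0001  0.0198]
5 15 [[277.0, 343.0], [277.0, 264.0], [224.0, 343.0], [330.0, 343.0], [221.0, 264.0], [334.0, 264.0]]
5 20 [[277.0, 335.0], [277.0, 259.0], [226.0, 335.0], [329.0, 335.0], [223.0, 259.0], [332.0, 259.0]]
5 26 [[277.0, 326.0], [277.0, 253.0], [228.0, 326.0], [327.0, 327.0], [225.0, 253.0], [330.0, 253.0]]
10 15 [[277.0, 331.0], [277.0, 251.0], [224.0, 331.0], [331.0, 331.0], [220.0, 251.0], [334.0, 251.0]]
10 20 [[277.0, 324.0], [277.0, 246.0], [226.0, 324.0], [329.0, 324.0], [222.0, 246.0], [332.0, 246.0]]
10 26 [[277.0, 315.0], [277.0, 240.0], [228.0, 315.0], [327.0, 316.0], [225.0, 240.0], [330.0, 240.0]]
15 15 [[277.0, 319.0], [277.0, 238.0], [223.0, 319.0], [331.0, 320.0], [220.0, 238.0], [335.0, 238.0]]
15 20 [[277.0, 312.0], [277.0, 233.0], [225.0, 312.0], [330.0, 312.0], [222.0, 233.0], [333.0, 233.0]]
15 26 [[277.0, 304.0], [277.0, 228.0], [227.0, 304.0], [328.0, 304.0], [224.0, 228.0], [331.0, 228.0]]
```

```bash
python3 - <<'E'
from h import *
s=robot.read_state();c=viewer.get_calibration('wrist');P=np.array(s['tool_pos'])
R=cv2.Rodrigues(np.array(s['orientation'],float))[0]
for off in (0,3):
  for g in (40,44,48,52):
    o=lambda y,z,x=0: P+R@np.array([y+off*1e-3,x,.167-(z-g)*1e-3])
    print(off,g,proj(c,[o(-.016,40,-.02),o(-.016,40,.02),o(.016,40,-.02),o(.016,40,.02),o(0,52),o(.016,0)]).round(0).tolist())
to(.396,.305,.030+.016,-18)
E
```

```text
0 40 [[232.0, 318.0], [322.0, 319.0], [230.0, 251.0], [325.0, 251.0], [277.0, 300.0], [277.0, 223.0]]
0 44 [[233.0, 314.0], [321.0, 314.0], [231.0, 248.0], [324.0, 248.0], [277.0, 295.0], [277.0, 221.0]]
0 48 [[234.0, 309.0], [320.0, 309.0], [232.0, 245.0], [323.0, 245.0], [277.0, 290.0], [277.0, 219.0]]
0 52 [[235.0, 305.0], [319.0, 305.0], [233.0, 241.0], [322.0, 242.0], [277.0, 286.0], [277.0, 217.0]]
3 40 [[232.0, 312.0], [322.0, 313.0], [230.0, 245.0], [325.0, 245.0], [277.0, 293.0], [277.0, 218.0]]
3 44 [[233.0, 308.0], [321.0, 308.0], [231.0, 241.0], [324.0, 241.0], [277.0, 288.0], [277.0, 215.0]]
3 48 [[234.0, 303.0], [320.0, 303.0], [232.0, 238.0], [323.0, 238.0], [277.0, 284.0], [277.0, 213.0]]
3 52 [[235.0, 299.0], [319.0, 299.0], [233.0, 235.0], [322.0, 235.0], [277.0, 279.0], [277.0, 211.0]]
t 5.6 tcp [0.396 0.306 0.326] jaw -18.1 q6 0.87 open 0.0397 F [ 0.1  0.9 -1.6]
  shift [ -1.    0.7 112.8] turn -0.002 q1+ 32 tilt [ 0.003  0.003 -1.   ]
```

Call:
{"op": "apply_moves", "data": {"deltas": [[30,[0,0,45],0],[30,[0,0,45],0],[30,[0,0,22],0],[30,[0,0,0],0],[60,[0,0,0],0]]}}

```text
t: 6.25
tool_pos: [0.3943, 0.3053, 0.2102]
orientation: [-2.543, -1.844, 0.004]
force: [0.2, 0.8, -0.1]
opening: 0.046
```

Call:
{"op": "apply_moves", "data": {"deltas": [[60,[0,0,0],0],[60,[0,0,0],0],[60,[2,0,10],0],[60,[0,0,10],0],[30,[0,0,0],0]]}}

```text
t: 6.88
tool_pos: [0.3949, 0.3072, 0.1902]
orientation: [-2.543, -1.844, 0.004]
force: [0.4, 0.2, 0.1]
opening: 0.0539
```

Call:
{"op": "apply_moves", "data": {"deltas": [[30,[0,0,0],0],[30,[0,0,0],0],[30,[0,0,0],0],[30,[0,0,0],0],[30,[0,0,0],0]]}}

```text
t: 7.5
tool_pos: [0.3956, 0.3076, 0.1918]
orientation: [2.543, 1.844, 0.0]
force: [-0.3, 0.4, -1.6]
opening: 0.0399
```

Call:
{"op": "apply_moves", "data": {"deltas": [[30,[0,0,-30],0],[30,[0,0,-50],0],[30,[0,0,-50],0],[30,[0,0,0],0]]}}

```text
t: 8.0
tool_pos: [0.3971, 0.3086, 0.327]
orientation: [2.543, 1.844, 0.014]
force: [1.7, 0.1, -0.7]
opening: 0.0399
```

```bash
python3 - <<'E'
from h import *
snap('wrist','w4')
to(.6557-.0002,-.277-.002,.156,-5.5)
E
```

```text
t 8.1 tcp [0.396 0.308 0.324] jaw -18.1 q6 0.87 open 0.0398 F [-1.   0.3 -1.9]
  shift [-559.5  314.2    1. ] turn -0.22 q1+ 32 tilt [ 0.004  0.003 -1.   ]
```

View pics/w4.png

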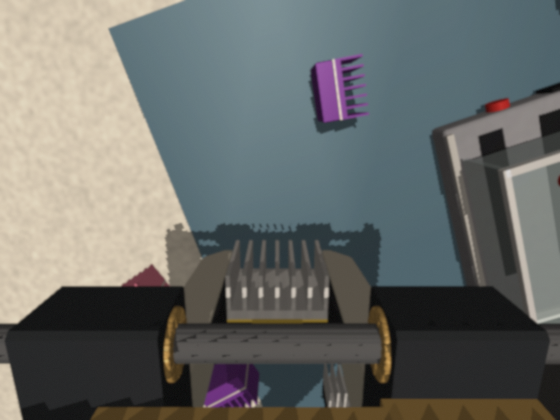

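Call:
{"op": "apply_moves", "data": {"deltas": [[30,[0,0,0],-0.11],[30,[0,0,0],-0.11],[30,[-43,24,0],0],[30,[-43,24,0],0],[30,[-43,24,0],0]], "grip_force": 30}}

```text
t: 8.68
tool_pos: [0.4545, 0.1709, 0.3195]
orientation: [-2.324, -2.112, 0.005]
force: [0.5, 0.6, -0.6]
opening: 0.0399
```

Call:
{"op": "apply_moves", "data": {"deltas": [[30,[-43,24,0],0],[30,[-43,24,0],0],[30,[-43,24,0],0],[30,[-43,24,0],0],[30,[-43,24,0],0]]}}

```text
t: 9.3
tool_pos: [0.5535, -0.0547, 0.3193]
orientation: [-2.324, -2.11, 0.003]
force: [0.6, -0.1, -0.8]
opening: 0.0397
```

Call:
{"op": "apply_moves", "data": {"deltas": [[30,[-43,24,0],0],[30,[-43,24,0],0],[30,[-43,24,0],0],[30,[-43,24,0],0],[30,[-43,24,0],0]]}}

```text
t: 9.93
tool_pos: [0.6525, -0.28, 0.3186]
orientation: [-2.323, -2.11, 0.002]
force: [0.4, -0.1, -1.4]
opening: 0.0396
```

Call:
{"op": "apply_moves", "data": {"deltas": [[30,[0,0,0],0],[30,[0,0,0],0]]}}

```text
t: 10.18
tool_pos: [0.652, -0.2784, 0.3191]
orientation: [-2.323, -2.109, 0.002]
force: [0.8, -1.0, -1.2]
opening: 0.0402
```

```bash
python3 - <<'E'
from h import *
snap('wrist','w5')
to(.6557-.0002,-.277-.002,.032,-5.5)
E
```

```text
t 10.2 tcp [ 0.652 -0.278  0.32 ] jaw -5.5 q6 -0.38 open 0.04 F [ 1.3 -0.1 -1. ]
  shift [ -0.9   3.4 120.9] turn 0.0 q1+ -27 tilt [ 0.001 -0.003 -1.   ]
```

View pics/w5.png

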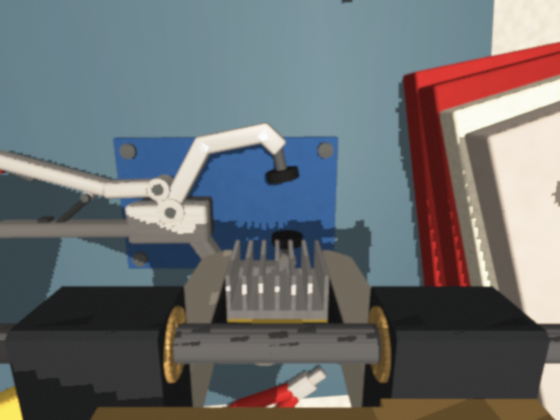

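```bash
python3 - <<'E'
from h import *
c=viewer.get_calibration('wrist')
for z in (.03,.042):
  p=ray(c,[[282.5,175],[287,240]],z)[:,:2]; m=p.mean(0); print(z,p.round(4).tolist(),m,np.hypot(*(p[0]-p[1])))
s=robot.read_state();print(proj(c,[[.6555,-.279,.042],[.6557,-.277,.006]]))
im=cv2.imread('pics/w5.png')
g=cv2.cvtColor(im,cv2.COLOR_BGR2GRAY)
print(im[160:195:2,283].tolist()); print(im[226:250:2,287].tolist())
h=ray(c,[[127,151],[325,151],[140,259]],.006)[:,:2];print(h.round(4).tolist())
E
```

```text
0.03 [[0.6578, -0.2509], [0.6567, -0.3014]] [ 0.65724687 -0.27615772] 0.05056796798318859
0.042 [[0.6579, -0.2488], [0.6568, -0.2971]] [ 0.65733133 -0.27292915] 0.048321849524698625
[[283.02397264 216.60763369]
 [282.49945649 201.79166169]]
[[87, 90, 90], [88, 92, 93], [90, 94, 95], [92, 96, 97], [87, 91, 92], [49, 52, 52], [33, 35, 36], [34, 37, 38], [35, 37, 38], [36, 37, 39], [38, 38, 38], [94, 65, 45], [147, 97, 58], [156, 102, 61], [156, 102, 61], [155, 102, 61], [153, 100, 61], [152, 100, 60]]
[[86, 57, 35], [79, 54, 33], [43, 31, 22], [16, 17, 18], [16, 16, 17], [16, 16, 17], [20, 19, 20], [35, 38, 39], [45, 48, 50], [45, 47, 49], [39, 42, 43], [42, 45, 46]]
[[0.538, -0.2247], [0.6925, -0.2393], [0.5307, -0.3155]]
```

Call:
{"op": "apply_moves", "data": {"deltas": [[30,[1,4,30],0],[30,[0,0,40],0],[30,[0,0,30],0],[30,[0,0,12],0],[30,[0,0,6],0]]}}

```text
t: 10.85
tool_pos: [0.6567, -0.277, 0.2038]
orientation: [-2.324, -2.113, -0.001]
force: [-0.5, 4.0, 1.6]
opening: 0.04
```

Call:
{"op": "apply_moves", "data": {"deltas": [[30,[0,0,0],0],[30,[0,0,0],0]]}}

```text
t: 11.1
tool_pos: [0.657, -0.2771, 0.2045]
orientation: [-2.324, -2.113, -0.002]
force: [0.1, 6.6, -3.6]
opening: 0.0394
```

```bash
python3 - <<'E'
from h import *
to(.6565,-.2775,.031,-5.5)
E
```

```text
t 11.1 tcp [ 0.657 -0.277  0.204] jaw -5.5 q6 -0.38 open 0.0394 F [ 0.1  6.6 -3.6]
  shift [-0.4 -0.4  6.5] turn 0.001 q1+ -27 tilt [ 0.001  0.    -1.   ]
```

Call:
{"op": "apply_moves", "data": {"deltas": [[30,[2,0,0],0],[30,[1,0,0],0],[30,[0,0,0],0]]}}

```text
t: 11.48
tool_pos: [0.6573, -0.2755, 0.2047]
orientation: [2.324, 2.111, 0.001]
force: [-0.4, -0.4, -0.5]
opening: 0.0396
```

```bash
python3 - <<'E'
from h import *
im,c=snap('wrist','w6'); cv2.imwrite('pics/w6c.png',cv2.resize(im[90:330,130:430],None,fx=2.4,fy=2.4))
to(.6565,-.2775,.031,-5.5)
E
```

```text
t 11.5 tcp [ 0.657 -0.275  0.204] jaw -5.5 q6 -0.37 open 0.0399 F [-0.9  0.3 -1.8]
  shift [-2.1 -0.5  6.5] turn -0.0 q1+ -27 tilt [-0.001  0.001 -1.   ]
```

View pics/w6c.png

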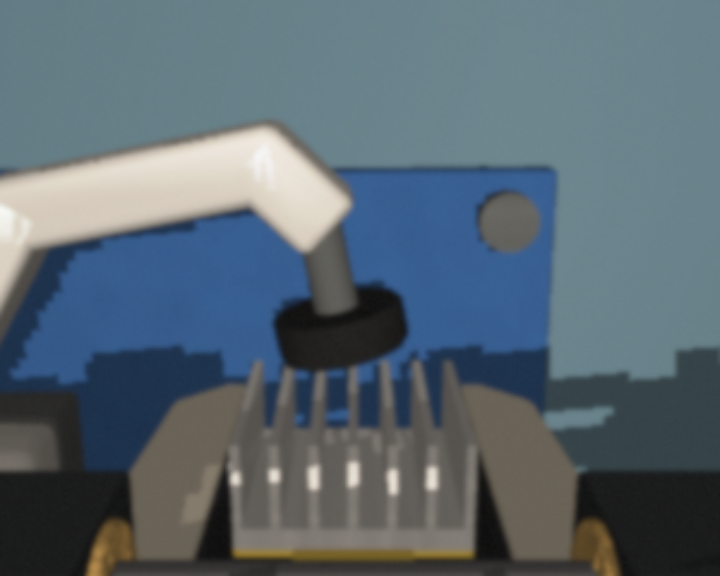

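Call:
{"op": "apply_moves", "data": {"deltas": [[30,[0,0,4],0],[30,[0,0,2],0],[30,[0,0,0],0],[30,[0,0,0],0]]}}

```text
t: 12.02
tool_pos: [0.657, -0.2752, 0.1978]
orientation: [2.325, 2.112, -0.0]
force: [-1.4, 0.0, 1.8]
opening: 0.0396
```

```bash
python3 - <<'E'
from h import *
to(.6565,-.2775,.031,-5.5)
E
```

```text
t 12.0 tcp [ 0.657 -0.275  0.198] jaw -5.5 q6 -0.37 open 0.0396 F [-1.4  0.   1.8]
  shift [-2.3 -0.3 -0.2] turn -0.0 q1+ -27 tilt [-0.  0. -1.]
```

Call:
{"op": "apply_moves", "data": {"deltas": [[50,[0,0,0],0],[50,[0,0,0],0],[50,[0,0,0],0],[50,[0,0,0],0],[50,[0,0,-20],0]]}}

```text
t: 12.65
tool_pos: [0.656, -0.2746, 0.216]
orientation: [-2.322, -2.11, 0.002]
force: [-0.0, 0.0, -0.5]
opening: 0.0497
```

Call:
{"op": "apply_moves", "data": {"deltas": [[50,[0,0,-40],0],[50,[0,0,-50],0],[93,[0,0,0],0.175],[93,[0,0,0],0.175],[93,[0,0,0],0.175]]}}

```text
t: 13.28
tool_pos: [0.6572, -0.2752, 0.31]
orientation: [2.797, 1.428, 0.002]
force: [0.0, -0.4, -0.8]
opening: 0.0756
```

Call:
{"op": "apply_moves", "data": {"deltas": [[93,[0,0,0],0.175],[93,[0,0,0],0.175],[93,[0,0,0],0.175],[93,[0,0,0],0.175],[93,[0,0,0],0.175]]}}

```text
t: 13.9
tool_pos: [0.6571, -0.2752, 0.3098]
orientation: [3.139, 0.108, 0.002]
force: [0.1, 1.0, 0.0]
opening: 0.093
```

Call:
{"op": "apply_moves", "data": {"deltas": [[93,[0,0,0],0.171],[93,[0,0,0],0]]}}

```text
t: 14.15
tool_pos: [0.6572, -0.2752, 0.3095]
orientation: [3.137, -0.149, 0.003]
force: [0.4, -0.6, -0.1]
opening: 0.093
```

```bash
python3 - <<'E'
from h import *
to(.4815,-.262,.03,-95.5)
E
```

```text
t 14.2 tcp [ 0.657 -0.275  0.309] jaw -95.4 q6 1.2 open 0.093 F [ 0.4 -0.6 -0.1]
  shift [-176.1    3.7  112.5] turn 0.001 q1+ -27 tilt [ 0.002  0.001 -1.   ]
```

Call:
{"op": "apply_moves", "data": {"deltas": [[93,[-44,1,0],0],[93,[-44,1,0],0],[93,[-44,1,0],0],[93,[-44,1,0],0],[93,[0,0,0],0]]}}

```text
t: 14.78
tool_pos: [0.479, -0.2618, 0.3078]
orientation: [-3.138, 0.146, 0.002]
force: [-0.1, -0.1, 0.7]
opening: 0.093
```

```bash
python3 - <<'E'
from h import *
im,c=snap('wrist','w7')
to(.4815,-.262,.03,-95.5)
a=np.radians(-5.5); o=np.array([.5709,-.2735]); W=lambda x,y,z:[*(o+np.array([x*np.cos(a)-y*np.sin(a),x*np.sin(a)+y*np.cos(a)])),z]
for q in proj(c,[W(-.09,-.016,.038),W(-.09,0.039,.038),W(-.135,-.008,.038),W(.085,-.016,.03),W(.085,.026,.03)]): cv2.circle(im,tuple(int(v) for v in q),3,(0,255,255),-1)
cv2.imwrite('pics/w7m.png',im)
E
```

```text
t 14.8 tcp [ 0.481 -0.262  0.309] jaw -95.4 q6 1.07 open 0.0929 F [ 0.3 -0.   1.2]
  shift [  0.9  -0.3 111.6] turn 0.002 q1+ -34 tilt [ 0.001  0.    -1.   ]
```

View pics/w7m.png

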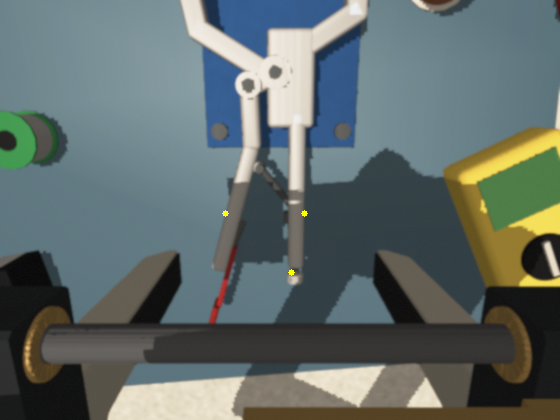

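Call:
{"op": "apply_moves", "data": {"deltas": [[93,[1,0,45],0],[93,[0,0,40],0],[93,[0,0,20],0],[93,[0,0,6],0],[93,[0,0,0],0]], "grip_force": 30}}

```text
t: 15.45
tool_pos: [0.4833, -0.2625, 0.1974]
orientation: [3.138, -0.149, 0.001]
force: [0.2, -0.1, 0.1]
opening: 0.0933
```

Call:
{"op": "apply_moves", "data": {"deltas": [[28,[0,2,0],0],[28,[0,1,0],0],[28,[0,0,0],0],[28,[0,0,0],0],[28,[0,0,0],0]]}}

```text
t: 16.08
tool_pos: [0.4832, -0.2651, 0.1981]
orientation: [-3.138, 0.151, -0.005]
force: [3.1, 2.2, 0.8]
opening: 0.0475
```

Call:
{"op": "apply_moves", "data": {"deltas": [[28,[0,0,0],0],[28,[0,0,0],0],[28,[0,0,0],0],[28,[0,0,0],0],[28,[0,0,0],0]]}}

```text
t: 16.7
tool_pos: [0.4823, -0.2653, 0.1972]
orientation: [3.138, -0.151, 0.001]
force: [0.3, 2.8, 5.9]
opening: 0.0304
```

```bash
python3 - <<'E'
from h import *
to(.4813,-.265,.03,-95.5)
E
```

```text
t 16.7 tcp [ 0.482 -0.265  0.197] jaw -95.5 q6 1.07 open 0.0304 F [0.3 2.8 5.9]
  shift [-1.  -0.2  0.2] turn -0.0 q1+ -34 tilt [ 0.001  0.    -1.   ]
```

Call:
{"op": "apply_moves", "data": {"deltas": [[70,[0,0,0],0],[70,[0,0,0],0],[70,[0,0,0],0],[70,[0,0,0],0],[70,[0,0,0],0]]}}

```text
t: 17.32
tool_pos: [0.4821, -0.2653, 0.1967]
orientation: [3.138, -0.151, -0.0]
force: [0.3, -0.2, 0.1]
opening: 0.0695
```

Call:
{"op": "apply_moves", "data": {"deltas": [[70,[0,0,-30],0],[70,[0,0,-45],0],[70,[0,0,-45],0],[70,[0,0,-30],0],[70,[0,0,0],0]]}}

```text
t: 17.95
tool_pos: [0.483, -0.2658, 0.3501]
orientation: [3.135, -0.151, 0.008]
force: [0.2, -0.2, -1.0]
opening: 0.07
```

```bash
python3 - <<'E'
from h import *
im,c=snap('wrist','w8'); to(.4376,-.0614,.13,0)
E
```

```text
t 18.0 tcp [ 0.482 -0.265  0.348] jaw -95.5 q6 1.07 open 0.07 F [-1.4 -1.  -1. ]
  shift [-204.1   44.8   50.7] turn 1.475 q1+ -34 tilt [ 0.002  0.001 -1.   ]
```

View pics/w8.png

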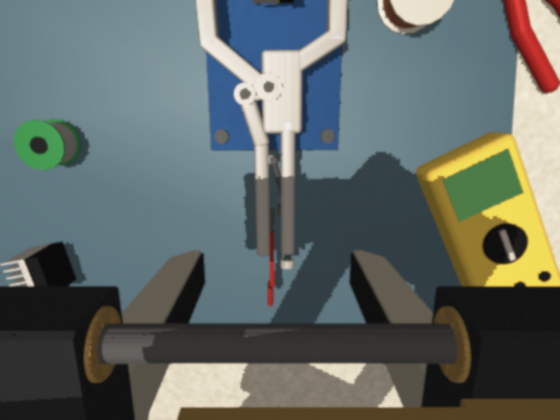

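Call:
{"op": "apply_moves", "data": {"deltas": [[70,[-16,-47,-10],0],[70,[-16,-47,-10],0],[70,[-16,-47,-10],0],[70,[-16,-47,-10],0],[70,[-16,-47,-10],0]]}}

```text
t: 18.62
tool_pos: [0.4241, -0.0223, 0.3949]
orientation: [-3.137, 0.152, 0.005]
force: [0.9, 0.4, -0.0]
opening: 0.0703
```

Call:
{"op": "apply_moves", "data": {"deltas": [[70,[-16,-47,-10],0],[70,[-16,-47,-10],0],[70,[0,0,0],0],[70,[0,0,0],0]]}}

```text
t: 19.12
tool_pos: [0.4021, 0.0728, 0.4152]
orientation: [3.137, -0.15, -0.003]
force: [-0.5, 0.2, -0.4]
opening: 0.0699
```

```bash
python3 - <<'E'
from h import *
im,c=snap('wrist','w9'); to(.4376,-.0614,.13,0)
E
```

```text
t 19.2 tcp [0.402 0.072 0.415] jaw -95.5 q6 1.72 open 0.0701 F [0.1 0.  0.2]
  shift [133.7 -35.3 118.3] turn 1.474 q1+ 3 tilt [-0.002  0.001 -1.   ]
```

View pics/w9.png

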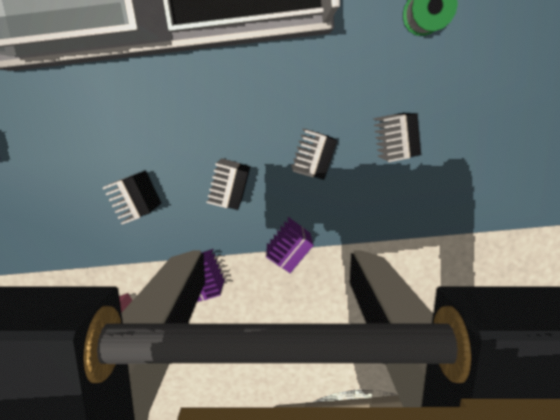

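```bash
python3 - <<'E'
from h import *
im=cv2.imread('pics/w9.png')
A=np.vstack([np.hstack([cv2.resize(im[y:y+75,x:x+75],(300,300),interpolation=cv2.INTER_CUBIC) for x,y in r]) for r in (((98,160),(195,150)),((280,118),(362,98)))])
cv2.imwrite('pics/w9c.png',A)
E
```

```text
(no output)
```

View pics/w9c.png

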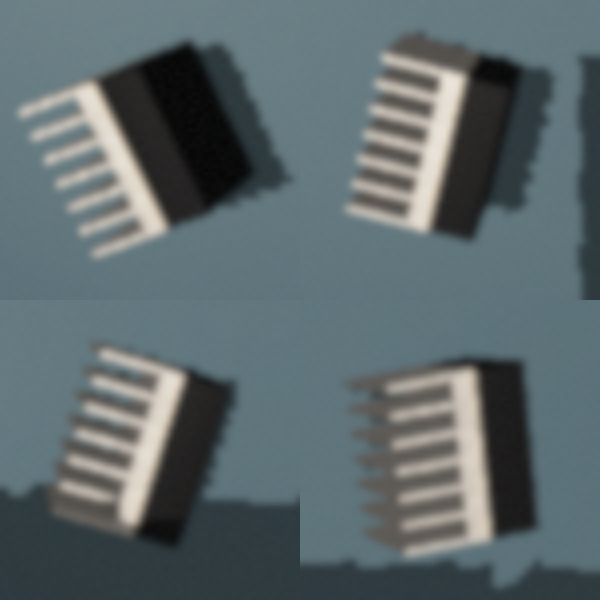

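```bash
python3 - <<'E'
from h import *
c=viewer.get_calibration('wrist')
for n,ce,v in (('a',(126.6,201),(-65,-147)),('b',(227.1,186.8),(40,-155)),('c',(315.8,152.2),(45,-158)),('d',(402.3,136.9),(-15,-170))):
    ce=np.array(ce);v=np.array(v)/np.hypot(*v)*15
    p=ray(c,[ce-v,ce+v,ce],.04)[:,:2]; d=p[1]-p[0]; print(n,p[2].round(4),np.degrees(np.arctan2(d[1],d[0])).round(1))
# tray front edge: two image points on the chassis front top edge (z=.025)
p=ray(c,[[10,66],[330,27]],.025)[:,:2]; print('front edge',p, np.degrees(np.arctan2(*(p[0]-p[1])[::-1]))-90)
to(.4376,-.0614,.13,0)
E
```

```text
a [0.401  0.2204] 12.2
b [0.4056 0.1204] -21.6
c [0.4308 0.0323] -20.0
d [ 0.4372 -0.0493] 4.8
front edge [[0.5353049  0.30797706]
 [0.54002558 0.01054332]] 0.9092862736928851
t 19.2 tcp [0.402 0.072 0.415] jaw -95.5 q6 1.72 open 0.0701 F [0.1 0.  0.2]
  shift [133.7 -35.3 118.3] turn 1.474 q1+ 3 tilt [-0.002  0.001 -1.   ]
```

Call:
{"op": "apply_moves", "data": {"deltas": [[70,[0,0,11],-0.175],[70,[0,0,11],-0.175],[70,[0,0,11],-0.175],[70,[0,0,11],-0.175],[70,[0,0,11],-0.175]], "grip_force": 25}}

```text
t: 19.8
tool_pos: [0.4024, 0.0714, 0.3604]
orientation: [-2.904, -1.197, 0.003]
force: [0.5, -0.0, 0.6]
opening: 0.07
```

Call:
{"op": "apply_moves", "data": {"deltas": [[70,[0,0,11],-0.175],[70,[0,0,11],-0.175],[70,[0,0,11],-0.175],[70,[0,0,11],-0.175],[70,[0,0,11],-0.175]]}}

```text
t: 20.42
tool_pos: [0.4023, 0.0714, 0.3054]
orientation: [-2.123, -2.314, 0.002]
force: [-0.3, -0.6, 0.1]
opening: 0.07
```

```bash
python3 - <<'E'
from h import *
to(.4372,-.0493,.025,4.8)
E
```

```text
t 20.4 tcp [0.402 0.071 0.305] jaw 4.9 q6 -0.04 open 0.07 F [-0.3 -0.6  0.1]
  shift [-123.2   24.7  113.4] turn 0.002 q1+ 3 tilt [-0.    -0.002 -1.   ]
```

Call:
{"op": "apply_moves", "data": {"deltas": [[70,[-41,8,0],0],[70,[-41,8,0],0],[70,[-41,9,0],0],[70,[0,0,45],0],[70,[0,0,40],0]]}}

```text
t: 21.05
tool_pos: [0.437, -0.0498, 0.22]
orientation: [-2.132, -2.307, 0.001]
force: [-0.1, 0.3, -0.5]
opening: 0.0699
```

Call:
{"op": "apply_moves", "data": {"deltas": [[70,[0,0,22],0],[70,[0,0,6],0],[30,[0,0,0],0],[30,[0,0,0],0],[30,[0,0,0],0]]}}

```text
t: 21.68
tool_pos: [0.4379, -0.0477, 0.1948]
orientation: [2.126, 2.31, 0.002]
force: [0.5, 0.5, 0.9]
opening: 0.0445
```

Call:
{"op": "apply_moves", "data": {"deltas": [[30,[0,0,0],0],[30,[0,0,0],0],[30,[0,0,0],0],[30,[0,0,0],0]]}}

```text
t: 22.18
tool_pos: [0.4378, -0.0476, 0.1946]
orientation: [2.126, 2.311, 0.001]
force: [-0.6, -1.0, 6.9]
opening: 0.0402
```

```bash
python3 - <<'E'
from h import *
to(.652,.039,.15,1)
E
```

```text
t 22.2 tcp [ 0.438 -0.048  0.195] jaw 4.8 q6 -0.31 open 0.0402 F [-0.6 -1.   6.9]
  shift [  82.8  215.6 -122.4] turn 0.066 q1+ -13 tilt [-0.001  0.001 -1.   ]
```

Call:
{"op": "apply_moves", "data": {"deltas": [[30,[0,0,-40],0.066],[30,[0,0,-45],0],[30,[0,0,-37],0],[30,[16,43,0],0],[30,[16,43,0],0]]}}

```text
t: 22.8
tool_pos: [0.5239, -0.0137, 0.3171]
orientation: [2.202, 2.238, 0.003]
force: [-0.4, -0.6, -0.3]
opening: 0.0398
```

Call:
{"op": "apply_moves", "data": {"deltas": [[30,[17,43,0],0],[30,[17,43,0],0],[30,[17,43,0],0],[30,[0,0,0],0],[30,[0,0,0],0]]}}

```text
t: 23.42
tool_pos: [0.6504, 0.0391, 0.3149]
orientation: [-2.201, -2.24, 0.002]
force: [0.0, -0.1, -0.8]
opening: 0.0397
```

```bash
python3 - <<'E'
from h import *
im,c=snap('wrist','w10')
to(.652,.039,.0555,1)
m=(im.max(2)<45).astype(np.uint8); m[285:]=0
k,l,st,ce=cv2.connectedComponentsWithStats(m)
for i in range(1,k):
    if st[i,4]>300: print(st[i].tolist())
print(proj(c,[[.679,.147,.028],[.679,.017,.028],[.555,.147,.028]]).round(0).tolist())
E
```

```text
t 23.5 tcp [0.65  0.039 0.315] jaw 1.0 q6 -0.04 open 0.0399 F [-0.1  0.2 -1.4]
  shift [ 0.1  1.8 92.9] turn -0.0 q1+ -1 tilt [-0.    -0.001 -1.   ]
[134, 47, 186, 189, 32447]
[[324.0, 56.0], [315.0, 240.0], [137.0, 53.0]]
```

View pics/w10.png

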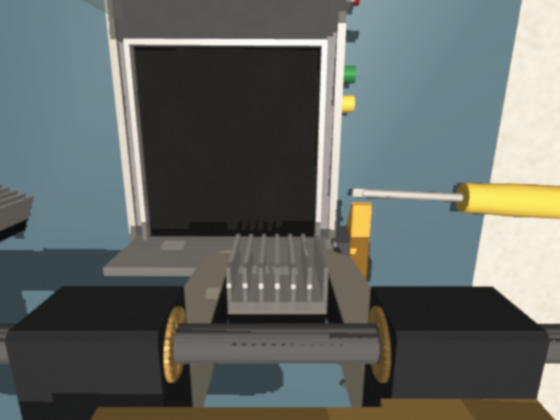

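```bash
python3 - <<'E'
from h import *
c=viewer.get_calibration('wrist')
p=ray(c,[[134,48],[320,48],[149,236],[315,236]],.028)[:,:2]; print(p.round(4).tolist(),p.mean(0))
E
```

```text
[[0.5529, 0.1497], [0.6763, 0.1519], [0.5529, 0.0177], [0.6789, 0.02]] [0.61524153 0.08480335]
```

Call:
{"op": "apply_moves", "data": {"deltas": [[30,[2,1,35],0],[30,[0,0,35],0],[30,[0,0,16],0],[30,[0,0,5],0],[30,[0,0,0],0]]}}

```text
t: 24.1
tool_pos: [0.6522, 0.0409, 0.226]
orientation: [2.202, 2.239, 0.002]
force: [-0.4, 0.4, -1.5]
opening: 0.0394
```

Call:
{"op": "apply_moves", "data": {"deltas": [[52,[0,0,0],0],[52,[0,0,0],0],[52,[0,0,0],0],[52,[0,0,-20],0],[52,[0,0,-45],0]]}}

```text
t: 24.72
tool_pos: [0.6508, 0.0412, 0.2889]
orientation: [-2.2, -2.238, 0.005]
force: [0.1, -0.1, 0.6]
opening: 0.0521
```

Call:
{"op": "apply_moves", "data": {"deltas": [[70,[0,0,-30],0.188],[70,[0,0,0],0.179],[70,[0,0,0],0]]}}

```text
t: 25.1
tool_pos: [0.6521, 0.0411, 0.3218]
orientation: [2.572, 1.802, 0.003]
force: [0.1, 0.9, 0.4]
opening: 0.0693
```

```bash
python3 - <<'E'
from h import *
to(.4308,.0323,.026,-20)
E
```

```text
t 25.1 tcp [0.652 0.041 0.322] jaw -20.0 q6 0.33 open 0.0693 F [0.1 0.9 0.4]
  shift [ -84.  -204.9  128.8] turn 0.001 q1+ -1 tilt [ 0.001  0.002 -1.   ]
```

```bash
cat >> h.py <<'E'
def chk(x,y,f):
    "centroid (world, z=.03) of the unsaturated blob near the expected module, in the wrist view"
    im,c=snap('wrist',f); u,v=proj(c,[[x,y,.03]])[0]; h=cv2.cvtColor(im,cv2.COLOR_BGR2HSV)
    g=cv2.GaussianBlur(im,(5,5),0).astype(int); m=((g[...,0]-g[...,2]<14)).astype(np.uint8); m[255:]=0
    k,l,st,ce=cv2.connectedComponentsWithStats(cv2.morphologyEx(m,cv2.MORPH_CLOSE,np.ones((5,5))))
    o=[(np.hypot(*(ce[i]-[u,v])),i) for i in range(1,k) if 800<st[i,4]<9000]
    print('expect px',round(u),round(v))
    for d,i in sorted(o)[:3]: print('  blob',st[i].tolist(),'px off',round(d),'world',ray(c,ce[i],.03)[0][:2].round(3))
E
```

Call:
{"op": "apply_moves", "data": {"deltas": [[70,[-17,-41,0],0],[70,[-17,-41,0],0],[70,[-17,-41,0],0],[70,[-17,-41,0],0],[70,[-16,-41,0],0]]}}

```text
t: 25.72
tool_pos: [0.4289, 0.0324, 0.3196]
orientation: [-2.569, -1.808, 0.001]
force: [-0.2, -0.2, 1.5]
opening: 0.07
```

Call:
{"op": "apply_moves", "data": {"deltas": [[70,[0,0,0],0],[70,[0,0,0],0]]}}

```text
t: 25.98
tool_pos: [0.4309, 0.0324, 0.3204]
orientation: [2.571, 1.804, 0.002]
force: [0.1, -0.1, 0.3]
opening: 0.0698
```

```bash
python3 - <<'E'
from h import *
chk(.4308,.0323,'k1')
to(.4308,.0323,.026,-20)
E
```

```text
expect px 277 210
  blob [244, 182, 58, 54, 2688] px off 4 world [0.428 0.034]
  blob [164, 81, 69, 52, 3265] px off 130 world [0.405 0.122]
t 26.0 tcp [0.431 0.032 0.32 ] jaw -19.9 q6 0.3 open 0.07 F [ 0.1 -0.3 -0.2]
  shift [ -0.2  -0.4 127.4] turn 0.002 q1+ -3 tilt [ 0.     0.001 -1.   ]
```

Call:
{"op": "apply_moves", "data": {"deltas": [[70,[1,0,45],0],[70,[0,0,45],0],[70,[0,0,28],0],[70,[0,0,9],0],[30,[0,0,0],0]]}}

```text
t: 26.65
tool_pos: [0.4314, 0.0333, 0.1928]
orientation: [-2.573, -1.802, 0.001]
force: [0.0, -0.3, 0.3]
opening: 0.0639
```

Call:
{"op": "apply_moves", "data": {"deltas": [[30,[0,0,0],0],[30,[0,0,0],0],[30,[0,0,0],0],[30,[0,0,0],0],[30,[0,0,0],0]]}}

```text
t: 27.28
tool_pos: [0.4314, 0.0334, 0.1938]
orientation: [2.573, 1.801, 0.002]
force: [-1.6, 0.4, 6.4]
opening: 0.0395
```

Call:
{"op": "apply_moves", "data": {"deltas": [[30,[0,0,0],0],[30,[0,0,-40],0],[30,[0,0,-45],-0.179],[30,[0,0,-40],-0.179],[30,[0,0,0],0]]}}

```text
t: 27.9
tool_pos: [0.4322, 0.0333, 0.3216]
orientation: [2.206, 2.229, 0.008]
force: [1.2, 0.1, -1.6]
opening: 0.0398
```

```bash
python3 - <<'E'
from h import *
to(.6505,.0845,.150,.5)
E
```

```text
t 27.9 tcp [0.432 0.033 0.322] jaw 0.6 q6 -0.05 open 0.0398 F [ 1.2  0.1 -1.6]
  shift [ 49.3 218.8   4.6] turn 0.001 q1+ -2 tilt [-0.     0.007 -1.   ]
```

Call:
{"op": "apply_moves", "data": {"deltas": [[30,[10,44,0],0],[30,[10,44,0],0],[30,[10,44,0],0],[30,[10,44,0],0],[30,[9,43,0],0]]}}

```text
t: 28.52
tool_pos: [0.6503, 0.0846, 0.3155]
orientation: [-2.213, -2.227, 0.003]
force: [0.3, 0.1, -1.1]
opening: 0.0397
```

Call:
{"op": "apply_moves", "data": {"deltas": [[30,[0,0,0],0],[30,[0,0,35],0],[30,[0,0,35],0],[30,[0,0,15],0],[30,[0,0,0],0]]}}

```text
t: 29.15
tool_pos: [0.6483, 0.0841, 0.2312]
orientation: [-2.211, -2.229, 0.004]
force: [0.4, -0.5, -1.3]
opening: 0.0399
```

```bash
python3 - <<'E'
from h import *
to(.6505,.0845,.0546,.5)
E
```

```text
t 29.1 tcp [0.648 0.084 0.231] jaw 0.4 q6 0.04 open 0.0399 F [ 0.4 -0.5 -1.3]
  shift [0.4 2.2 9.6] turn -0.001 q1+ 3 tilt [-0.    -0.003 -1.   ]
```

Call:
{"op": "apply_moves", "data": {"deltas": [[30,[0,1,8],0],[30,[0,0,1],0],[52,[0,0,0],0],[52,[0,0,0],0],[52,[0,0,0],0]]}}

```text
t: 29.78
tool_pos: [0.6506, 0.0842, 0.2242]
orientation: [2.212, 2.231, 0.001]
force: [0.5, 0.3, 0.3]
opening: 0.0518
```

Call:
{"op": "apply_moves", "data": {"deltas": [[52,[0,0,-20],0],[52,[0,0,-40],0],[70,[0,0,-40],0.128],[70,[0,0,0],0.128],[70,[0,0,0],0.128]]}}

```text
t: 30.4
tool_pos: [0.6508, 0.0843, 0.3269]
orientation: [2.599, 1.761, 0.005]
force: [-0.7, -0.4, 0.3]
opening: 0.0698
```

```bash
python3 - <<'E'
from h import *
to(.4056,.1204,.026,-21.6)
E
```

```text
t 30.4 tcp [0.651 0.084 0.327] jaw -21.8 q6 0.43 open 0.0698 F [-0.7 -0.4  0.3]
  shift [ -56.7 -241.3  133.9] turn -0.003 q1+ 3 tilt [ 0.002  0.003 -1.   ]
```

Call:
{"op": "apply_moves", "data": {"deltas": [[70,[-11,-48,0],0],[70,[-11,-48,0],0],[70,[-11,-48,0],0],[70,[-11,-48,0],0],[70,[-12,-48,0],0]]}}

```text
t: 31.02
tool_pos: [0.4053, 0.1203, 0.3253]
orientation: [2.596, 1.767, 0.003]
force: [-0.6, -0.1, 1.7]
opening: 0.07
```

Call:
{"op": "apply_moves", "data": {"deltas": [[70,[0,0,0],0],[70,[0,0,0],0]]}}

```text
t: 31.28
tool_pos: [0.4071, 0.1202, 0.3255]
orientation: [2.596, 1.767, 0.005]
force: [0.2, -0.6, -0.1]
opening: 0.0703
```

```bash
python3 - <<'E'
from h import *
chk(.4056,.1204,'k2')
to(.4056,.1204,.026,-21.6)
E
```

```text
expect px 274 210
  blob [245, 182, 57, 52, 2668] px off 1 world [0.405 0.121]
  blob [176, 42, 78, 77, 3271] px off 139 world [0.401 0.221]
t 31.3 tcp [0.408 0.12  0.325] jaw -21.5 q6 0.54 open 0.07 F [-0.   0.7  0.2]
  shift [ -0.5  -1.9 132.3] turn 0.001 q1+ 10 tilt [ 0.001  0.003 -1.   ]
```

Call:
{"op": "apply_moves", "data": {"deltas": [[70,[1,-2,45],0],[70,[0,0,45],0],[70,[0,0,32],0],[70,[0,0,10],0],[30,[0,0,0],0]]}}

```text
t: 31.95
tool_pos: [0.4057, 0.1217, 0.1919]
orientation: [-2.597, -1.767, 0.001]
force: [0.5, 0.4, 0.6]
opening: 0.0639
```

Call:
{"op": "apply_moves", "data": {"deltas": [[30,[0,0,0],0],[30,[0,0,0],0],[30,[0,0,0],0],[30,[0,0,0],0],[30,[0,0,0],0]]}}

```text
t: 32.58
tool_pos: [0.4058, 0.1219, 0.1929]
orientation: [2.596, 1.767, 0.003]
force: [-1.3, -0.3, 6.4]
opening: 0.0398
```

Call:
{"op": "apply_moves", "data": {"deltas": [[30,[0,0,0],0],[30,[0,0,-40],0],[30,[0,0,-45],-0.188],[30,[0,0,-40],-0.188],[30,[0,0,0],0]]}}

```text
t: 33.2
tool_pos: [0.4064, 0.1221, 0.3206]
orientation: [2.217, 2.22, 0.009]
force: [0.3, -0.1, -0.8]
opening: 0.0401
```

```bash
python3 - <<'E'
from h import *
to(.6505,.1275,.150,.5)
E
```

```text
t 33.2 tcp [0.406 0.122 0.321] jaw 0.1 q6 0.17 open 0.0401 F [ 0.3 -0.1 -0.8]
  shift [  3.3 244.2   3.6] turn -0.008 q1+ 10 tilt [ 0.001  0.007 -1.   ]
```

Call:
{"op": "apply_moves", "data": {"deltas": [[30,[1,49,0],0],[30,[0,49,0],0],[30,[0,49,0],0],[30,[0,49,0],0],[30,[0,48,0],0]]}}

```text
t: 33.83
tool_pos: [0.6502, 0.1226, 0.3146]
orientation: [-2.223, -2.217, 0.003]
force: [0.9, -0.2, 0.4]
opening: 0.0401
```

Call:
{"op": "apply_moves", "data": {"deltas": [[30,[0,0,0],0],[30,[0,0,35],0],[30,[0,0,35],0],[30,[0,0,15],0],[30,[0,0,0],0]]}}

```text
t: 34.45
tool_pos: [0.6479, 0.1227, 0.2303]
orientation: [-2.221, -2.219, 0.004]
force: [-0.1, 1.0, -0.6]
opening: 0.0399
```

```bash
python3 - <<'E'
from h import *
to(.6505,.1255,.054,.5)
E
```

```text
t 34.5 tcp [0.648 0.123 0.23 ] jaw -0.1 q6 0.11 open 0.0399 F [-0.1  1.  -0.6]
  shift [2.8 2.6 9.3] turn -0.01 q1+ 6 tilt [-0.    -0.003 -1.   ]
```

Next: place, then module a at (0.401, 0.220), yaw 12.2.

Call:
{"op": "apply_moves", "data": {"deltas": [[30,[3,1,8],-0.01],[30,[0,0,1],0],[52,[0,0,0],0],[52,[0,0,0],0],[52,[0,0,0],0]]}}

```text
t: 35.08
tool_pos: [0.6503, 0.1257, 0.2232]
orientation: [2.211, 2.232, 0.001]
force: [-0.4, 0.0, -1.1]
opening: 0.052
```

Call:
{"op": "apply_moves", "data": {"deltas": [[52,[0,0,-20],0],[52,[0,0,-40],0],[70,[0,0,-40],-0.102],[70,[0,0,0],-0.102],[70,[0,0,0],0]]}}

```text
t: 35.7
tool_pos: [0.6504, 0.1257, 0.325]
orientation: [1.972, 2.443, 0.003]
force: [-0.9, -0.7, -0.2]
opening: 0.0698
```

```bash
python3 - <<'E'
from h import *
to(.401,.2204,.026,12.2)
E
```

```text
t 35.7 tcp [0.65  0.126 0.325] jaw 12.2 q6 -0.1 open 0.0698 F [-0.9 -0.7 -0.2]
  shift [ 145.2 -223.7  132. ] turn -0.0 q1+ 7 tilt [-0.     0.003 -1.   ]
```

Call:
{"op": "apply_moves", "data": {"deltas": [[70,[29,-45,0],0],[70,[29,-45,0],0],[70,[29,-45,0],0],[70,[29,-45,0],0],[70,[29,-44,0],0]]}}

```text
t: 36.33
tool_pos: [0.3986, 0.2202, 0.3225]
orientation: [-1.976, -2.442, 0.001]
force: [0.5, 0.5, -0.1]
opening: 0.0703
```

Call:
{"op": "apply_moves", "data": {"deltas": [[70,[0,0,0],0],[70,[0,0,0],0]]}}

```text
t: 36.58
tool_pos: [0.4006, 0.22, 0.323]
orientation: [1.973, 2.444, 0.001]
force: [0.0, -0.6, -0.5]
opening: 0.0698
```

```bash
python3 - <<'E'
from h import *
chk(.401,.2204,'k3')
to(.401,.2204,.026,12.2)
E
```

```text
expect px 278 209
  blob [249, 181, 60, 54, 2812] px off 1 world [0.402 0.221]
  blob [383, 0, 74, 49, 2489] px off 235 world [0.465 0.367]
t 36.6 tcp [0.401 0.22  0.323] jaw 12.2 q6 0.18 open 0.0702 F [-0.8  0.1  0.2]
  shift [6.000e-01 1.000e-01 1.301e+02] turn -0.001 q1+ 22 tilt [-0.     0.001 -1.   ]
```

Call:
{"op": "apply_moves", "data": {"deltas": [[70,[1,0,45],0],[70,[0,0,45],0],[70,[0,0,30],0],[70,[0,0,10],0],[30,[0,0,0],0]]}}

```text
t: 37.25
tool_pos: [0.4008, 0.2206, 0.1927]
orientation: [-1.973, -2.444, 0.001]
force: [0.6, 0.0, -0.4]
opening: 0.0635
```

Call:
{"op": "apply_moves", "data": {"deltas": [[30,[0,0,0],0],[30,[0,0,0],0],[30,[0,0,0],0],[30,[0,0,0],0],[30,[0,0,0],0]]}}

```text
t: 37.88
tool_pos: [0.4009, 0.2212, 0.194]
orientation: [1.971, 2.445, 0.003]
force: [-0.3, -0.9, 7.3]
opening: 0.0404
```

Call:
{"op": "apply_moves", "data": {"deltas": [[30,[0,0,0],0],[30,[0,0,-40],0],[30,[0,0,-45],0.102],[30,[0,0,-40],0.102],[30,[0,0,0],0]]}}

```text
t: 38.5
tool_pos: [0.4015, 0.2215, 0.3218]
orientation: [2.21, 2.229, 0.011]
force: [-0.6, 0.6, -1.3]
opening: 0.0404
```

```bash
python3 - <<'E'
from h import *
to(.5805,.0415,.150,.5)
E
```

```text
t 38.5 tcp [0.401 0.221 0.322] jaw 0.5 q6 0.38 open 0.0404 F [-0.6  0.6 -1.3]
  shift [-181.5  177.4    4.8] turn 0.0 q1+ 22 tilt [ 0.003  0.007 -1.   ]
```

Call:
{"op": "apply_moves", "data": {"deltas": [[30,[-36,36,0],0],[30,[-36,36,0],0],[30,[-36,36,0],0],[30,[-36,35,0],0],[30,[-37,35,0],0]]}}

```text
t: 39.12
tool_pos: [0.5804, 0.0404, 0.316]
orientation: [-2.208, -2.232, 0.002]
force: [-0.4, 0.5, -1.1]
opening: 0.0401
```

Call:
{"op": "apply_moves", "data": {"deltas": [[30,[0,0,0],0],[30,[0,0,35],0],[30,[0,0,35],0],[30,[0,0,15],0],[30,[0,0,0],0]]}}

```text
t: 39.75
tool_pos: [0.5789, 0.0421, 0.2312]
orientation: [-2.208, -2.231, 0.003]
force: [0.8, 0.2, -1.1]
opening: 0.0402
```

```bash
python3 - <<'E'
from h import *
to(.5805,.0415,.0545,.5)
E
```

```text
t 39.8 tcp [0.579 0.042 0.231] jaw 0.6 q6 -0.03 open 0.0402 F [ 0.8  0.2 -1.1]
  shift [-0.6  1.6  9.7] turn 0.002 q1+ -1 tilt [ 0.    -0.003 -1.   ]
```

Call:
{"op": "apply_moves", "data": {"deltas": [[30,[0,1,8],0],[30,[0,0,1],0],[52,[0,0,0],0],[52,[0,0,0],0],[52,[0,0,0],0]]}}

```text
t: 40.38
tool_pos: [0.5811, 0.0416, 0.2241]
orientation: [2.211, 2.232, 0.001]
force: [-0.3, 1.0, 0.1]
opening: 0.0518
```

Call:
{"op": "apply_moves", "data": {"deltas": [[52,[0,0,-20],0],[52,[0,0,-40],0],[52,[0,0,-45],0.105],[0,[0,0,0],0],[0,[0,0,0],0]]}}

```text
t: 41.0
tool_pos: [0.581, 0.0416, 0.3297]
orientation: [2.323, 2.113, 0.002]
force: [-0.9, -1.0, -1.1]
opening: 0.0364
```

```bash
cat >> h.py <<'E'
def W(x,y):
    a=np.radians(-5.5); return .5709+x*np.cos(a)-y*np.sin(a), -.2735+x*np.sin(a)+y*np.cos(a)
E
python3 - <<'E'
from h import *
im,c=snap('wrist','w11'); 
print(W(-.175,-.016)); to(*W(-.175,-.016),.13,-5.5)
t,ct=snap('top','top1'); cv2.imwrite('pics/top1c.png',cv2.resize(t[150:270,150:400],None,fx=3,fy=3,interpolation=cv2.INTER_CUBIC))
E
```

```text
(np.float64(0.3951721332454201), np.float64(-0.2726533324828357))
t 41.0 tcp [0.581 0.042 0.328] jaw -5.4 q6 0.08 open 0.0326 F [ 0.  -0.1  0. ]
  shift [-330.6 -154.5   31.5] turn 0.001 q1+ -1 tilt [-0.    -0.001 -1.   ]
```

View pics/w11.png

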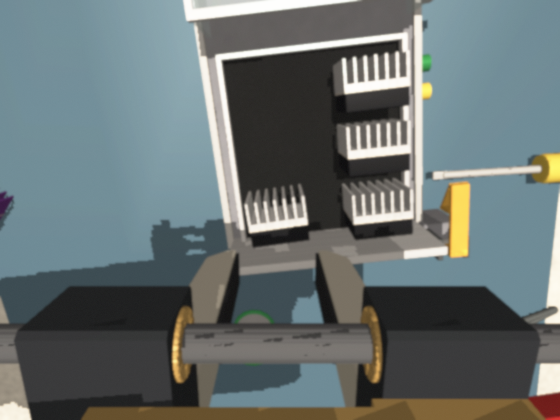

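Call:
{"op": "apply_moves", "data": {"deltas": [[0,[-47,-22,0],0],[0,[-47,-22,0],0],[0,[-47,-22,0],0],[0,[-47,-22,0],0],[0,[-47,-22,0],0]]}}

```text
t: 41.72
tool_pos: [0.4476, -0.1828, 0.3274]
orientation: [-2.323, -2.112, 0.001]
force: [-0.8, -0.7, -1.0]
opening: 0.0004
```

Call:
{"op": "apply_moves", "data": {"deltas": [[0,[-47,-22,0],0],[0,[-48,-22,0],0],[0,[0,0,0],0],[0,[0,0,0],0]]}}

```text
t: 42.22
tool_pos: [0.396, -0.2719, 0.3278]
orientation: [-2.324, -2.111, -0.0]
force: [1.0, 0.8, -0.2]
opening: 0.0004
```

```bash
python3 - <<'E'
from h import *
im,c=snap('wrist','w12'); to(*W(-.175,-.018),.031,-5.5)
h=cv2.cvtColor(im,cv2.COLOR_BGR2HSV); m=(((h[...,0]<8)|(h[...,0]>172))&(h[...,1]>150)&(h[...,2]>50)).astype(np.uint8)
k,l,st,ce=cv2.connectedComponentsWithStats(m)
for i in range(1,k):
    if st[i,4]>30:
        w=ray(c,ce[i],.04)[0]; a=np.radians(5.5); d=w[:2]-[.5709,-.2735]; print(st[i].tolist(),w.round(4), 'clamp',(d[0]*np.cos(a)-d[1]*np.sin(a)).round(4),(d[0]*np.sin(a)+d[1]*np.cos(a)).round(4))
print(proj(c,[[*W(-.173,.002),.04],[*W(-.09,0),.038]]).round(0))
E
```

```text
t 42.3 tcp [ 0.396 -0.271  0.328] jaw -5.4 q6 -0.61 open 0.0004 F [ 0.1 -0.  -0.6]
  shift [ -3.3  -1.  129.9] turn 0.001 q1+ -41 tilt [ 0.001 -0.001 -1.   ]
[272, 181, 88, 8, 484] [ 0.4207 -0.254   0.04  ] clamp -0.1514 0.005
[456, 364, 104, 56, 2723] [ 0.5847 -0.4512  0.04  ] clamp 0.0308 -0.1755
[[280. 189.]
 [392. 191.]]
```

Call:
{"op": "apply_moves", "data": {"deltas": [[0,[-3,-1,45],0],[0,[0,0,45],0],[0,[0,0,30],0],[0,[0,0,9],0],[0,[0,0,0],0]]}}

```text
t: 42.9
tool_pos: [0.3954, -0.2744, 0.1997]
orientation: [-2.323, -2.114, 0.0]
force: [0.1, 0.2, 0.2]
opening: 0.0005
```

Call:
{"op": "apply_moves", "data": {"deltas": [[0,[8,0,0],0],[0,[4,0,0],0],[0,[4,0,0],0],[0,[4,0,0],0],[0,[4,0,0],0]]}}

```text
t: 43.52
tool_pos: [0.3973, -0.2511, 0.2]
orientation: [2.325, 2.112, 0.0]
force: [1.2, -1.0, 0.6]
opening: 0.0008
```

Call:
{"op": "apply_moves", "data": {"deltas": [[0,[4,0,0],0],[0,[4,0,0],0],[0,[3,0,0],0],[0,[3,0,0],0],[0,[3,0,0],0]]}}

```text
t: 44.15
tool_pos: [0.3988, -0.234, 0.1997]
orientation: [-2.325, -2.113, -0.0]
force: [-1.0, -0.3, 0.9]
opening: 0.0006
```

```bash
python3 - <<'E'
from h import *
to(*W(-.175,.025),.031,-5.5)
E
```

```text
t 44.1 tcp [ 0.399 -0.234  0.2  ] jaw -5.5 q6 -0.55 open 0.0006 F [-1.  -0.3  0.9]
  shift [2.2 0.1 1.7] turn 0.001 q1+ -37 tilt [ 0. -0. -1.]
```

```bash
cat >> h.py <<'E'
def red(name,f):
    im,c=snap(name,f); h=cv2.cvtColor(im,cv2.COLOR_BGR2HSV); m=(((h[...,0]<8)|(h[...,0]>172))&(h[...,1]>130)&(h[...,2]>50)).astype(np.uint8)
    k,l,st,ce=cv2.connectedComponentsWithStats(m); a=np.radians(5.5)
    for i in range(1,k):
        if st[i,4]>8:
            p=np.argwhere(l==i)[:,::-1]; w=ray(c,p,.035)[:,:2]-[.5709,-.2735]; q=w@np.array([[np.cos(a),np.sin(a)],[-np.sin(a),np.cos(a)]])
            if abs(q).max()<.25: print(name,st[i].tolist(),'clamp',q.min(0).round(3),q.max(0).round(3),'slope',np.polyfit(q[:,0],q[:,1],1).round(3))
E
python3 - <<'E'
from h import *
red('wrist','w13'); red('top','top2'); red('scene','sc2')
E
```

```text
wrist [267, 212, 151, 57, 2172] clamp [-0.179  0.032] [-0.117  0.057] slope [-0.324 -0.004]
scene [187, 233, 5, 15, 28] clamp [-0.18   0.033] [-0.118  0.054] slope [-0.331 -0.006]
```

Call:
{"op": "apply_moves", "data": {"deltas": [[0,[-10,0,0],0],[0,[-10,0,0],0],[0,[0,0,-45],0],[50,[0,0,-45],0],[50,[0,0,-40],0]]}}

```text
t: 44.92
tool_pos: [0.3968, -0.255, 0.3315]
orientation: [2.325, 2.111, 0.0]
force: [0.8, -0.8, -0.3]
opening: 0.0161
```

```bash
python3 - <<'E'
from h import *
red('wrist','w14'); red('scene','sc3'); to(*W(.085,.001),.15,-5.5)
E
```

```text
wrist [271, 138, 85, 31, 523] clamp [-0.18   0.033] [-0.117  0.055] slope [-0.313 -0.003]
wrist [476, 373, 84, 47, 2049] clamp [ 0.003 -0.197] [ 0.076 -0.148] slope [ 0.178 -0.18 ]
scene [187, 233, 5, 15, 28] clamp [-0.18   0.033] [-0.118  0.054] slope [-0.331 -0.006]
t 45.0 tcp [ 0.398 -0.256  0.335] jaw -5.5 q6 -0.58 open 0.0235 F [0.4 0.2 0.6]
  shift [2.000e-01 2.586e+02 1.830e+01] turn -0.0 q1+ -39 tilt [-0.005  0.007 -1.   ]
```

Call:
{"op": "apply_moves", "data": {"deltas": [[52,[0,43,0],0],[52,[0,43,0],0],[52,[0,43,0],0],[52,[0,43,0],0],[52,[0,43,0],0]]}}

```text
t: 45.65
tool_pos: [0.6121, -0.2756, 0.3284]
orientation: [-2.325, -2.112, 0.001]
force: [-0.2, -0.4, 0.9]
opening: 0.0519
```

Call:
{"op": "apply_moves", "data": {"deltas": [[52,[0,44,0],0],[52,[0,0,0],0],[52,[0,0,0],0]]}}

```text
t: 46.02
tool_pos: [0.6543, -0.2794, 0.3283]
orientation: [-2.324, -2.111, 0.001]
force: [0.2, -0.4, 0.4]
opening: 0.052
```

```bash
python3 - <<'E'
from h import *
im,c=snap('wrist','w15'); to(*W(.086,.001),.031,-5.5)
h=cv2.cvtColor(im,cv2.COLOR_BGR2HSV); m=((h[...,0]>20)&(h[...,0]<35)&(h[...,1]>150)&(h[...,2]>100)).astype(np.uint8)
k,l,st,ce=cv2.connectedComponentsWithStats(m); a=np.radians(5.5)
for i in range(1,k):
    if st[i,4]>20:
        w=ray(c,ce[i],.055)[0][:2]-[.5709,-.2735]; print(st[i].tolist(),ce[i].round(1),'clamp',np.round([w[0]*np.cos(a)-w[1]*np.sin(a),w[0]*np.sin(a)+w[1]*np.cos(a)],4))
print(proj(c,[[*W(.086,.001),.046]]))
g=cv2.cvtColor(im,cv2.COLOR_BGR2GRAY); cv2.imwrite('pics/w15c.png',cv2.resize(im[100:300,150:420],None,fx=2.8,fy=2.8))
E
```

```text
t 46.1 tcp [ 0.654 -0.279  0.329] jaw -5.5 q6 -0.38 open 0.052 F [ 0.1 -0.  -0.3]
  shift [ -1.1   2.7 131.1] turn 0.0 q1+ -27 tilt [ 0.    -0.001 -1.   ]
[257, 220, 40, 7, 190] [280.  222.7] clamp [ 0.085  -0.0022]
[[281.35980065 214.88723202]]
```

Call:
{"op": "apply_moves", "data": {"deltas": [[52,[0,2,45],0],[52,[0,0,45],0],[52,[0,0,28],0],[52,[0,0,11],0],[52,[0,0,0],0]]}}

```text
t: 46.7
tool_pos: [0.6562, -0.2793, 0.2011]
orientation: [-2.325, -2.112, 0.0]
force: [0.6, -0.4, 0.7]
opening: 0.0517
```

Call:
{"op": "apply_moves", "data": {"deltas": [[30,[0,0,0],0],[30,[0,0,0],0],[30,[0,0,0],0],[30,[0,0,0],0],[30,[0,0,0],0]]}}

```text
t: 47.32
tool_pos: [0.6575, -0.2795, 0.2031]
orientation: [2.323, 2.111, 0.001]
force: [-1.0, -0.2, 6.1]
opening: 0.0397
```

```bash
python3 - <<'E'
from h import *
to(*W(.085,.004),.031,-5.5)
E
```

```text
t 47.3 tcp [ 0.657 -0.279  0.203] jaw -5.5 q6 -0.38 open 0.0397 F [-1.  -0.2  6.1]
  shift [ 1.7 -1.8  5.1] turn 0.001 q1+ -27 tilt [-0.001  0.003 -1.   ]
```

Call:
{"op": "apply_moves", "data": {"deltas": [[30,[2,0,-5],0],[30,[1,0,-25],0],[30,[0,0,-45],0],[30,[0,0,-45],0],[30,[0,0,0],-0.105]]}}

```text
t: 47.95
tool_pos: [0.6585, -0.2766, 0.3276]
orientation: [2.202, 2.228, 0.005]
force: [0.7, -1.2, -1.3]
opening: 0.0398
```

Call:
{"op": "apply_moves", "data": {"deltas": [[30,[0,0,0],0],[30,[0,0,0],0]]}}

```text
t: 48.2
tool_pos: [0.6567, -0.2758, 0.3194]
orientation: [-2.212, -2.228, 0.001]
force: [-0.6, -0.1, -1.4]
opening: 0.0399
```

```bash
python3 - <<'E'
from h import *
to(.5805,.0865,.150,.5)
E
```

```text
t 48.2 tcp [ 0.657 -0.276  0.319] jaw 0.4 q6 -0.48 open 0.0399 F [-0.6 -0.1 -1.4]
  shift [362.9 -73.    2.4] turn -0.001 q1+ -27 tilt [ 0.001 -0.002 -1.   ]
```

Call:
{"op": "apply_moves", "data": {"deltas": [[30,[45,-9,0],0],[30,[45,-9,0],0],[30,[45,-9,0],0],[30,[45,-9,0],0],[30,[45,-9,0],0]]}}

```text
t: 48.82
tool_pos: [0.609, -0.05, 0.3196]
orientation: [-2.212, -2.229, 0.002]
force: [1.2, 0.9, 0.2]
opening: 0.0398
```

Call:
{"op": "apply_moves", "data": {"deltas": [[30,[45,-9,0],0],[30,[45,-9,0],0],[30,[47,-9,0],0],[30,[0,0,0],0],[30,[0,0,0],0]]}}

```text
t: 49.45
tool_pos: [0.5814, 0.0851, 0.32]
orientation: [-2.211, -2.231, 0.002]
force: [0.2, -0.4, -1.9]
opening: 0.0397
```

```bash
python3 - <<'E'
from h import *
to(.5805,.0865,.0575,.5)
E
```

```text
t 49.5 tcp [0.581 0.085 0.32 ] jaw 0.5 q6 0.05 open 0.0397 F [ 0.2 -0.4 -1.9]
  shift [ 1.4 -0.9 95.5] turn 0.001 q1+ 3 tilt [-0.001 -0.001 -1.   ]
```

Call:
{"op": "apply_moves", "data": {"deltas": [[30,[2,0,35],0],[30,[0,0,35],0],[30,[0,0,17],0],[30,[0,0,5],0],[30,[0,0,0],0]]}}

```text
t: 50.08
tool_pos: [0.5821, 0.0868, 0.2295]
orientation: [2.211, 2.231, 0.001]
force: [0.7, 0.1, -1.2]
opening: 0.0397
```

```bash
python3 - <<'E'
from h import *
to(.5805,.0865,.0575,.5)
E
```

```text
t 50.1 tcp [0.582 0.087 0.229] jaw 0.5 q6 0.05 open 0.0397 F [ 0.7  0.1 -1.2]
  shift [-0.3 -1.6  5. ] turn 0.0 q1+ 3 tilt [-0.     0.001 -1.   ]
```

Call:
{"op": "apply_moves", "data": {"deltas": [[30,[0,-1,4],0],[30,[0,0,1],0],[30,[0,0,0],0]]}}

```text
t: 50.45
tool_pos: [0.581, 0.0873, 0.2251]
orientation: [2.21, 2.231, 0.002]
force: [-1.8, -1.0, 5.5]
opening: 0.0399
```

Call:
{"op": "apply_moves", "data": {"deltas": [[52,[0,0,0],0],[52,[0,0,0],0],[52,[0,0,0],0],[52,[0,0,-20],0],[52,[0,0,-40],0]]}}

```text
t: 51.08
tool_pos: [0.5797, 0.0871, 0.2835]
orientation: [-2.209, -2.23, 0.004]
force: [1.2, 1.2, 0.3]
opening: 0.0516
```

Call:
{"op": "apply_moves", "data": {"deltas": [[0,[0,0,-40],0],[0,[0,0,-15],0],[0,[0,0,0],0],[0,[0,0,0],0],[0,[0,0,0],0]]}}

```text
t: 51.7
tool_pos: [0.58, 0.0871, 0.3366]
orientation: [-2.209, -2.23, 0.004]
force: [-0.4, 0.8, 0.2]
opening: 0.0068
```

```bash
python3 - <<'E'
from h import *
im,c=snap('wrist','w16')
to(.613,.307,.115,.5)
print('above',.17); to(.613,.307,.172,.5)
h=cv2.cvtColor(im,cv2.COLOR_BGR2HSV); m=(((h[...,0]<8)|(h[...,0]>172))&(h[...,1]>150)&(h[...,2]>60)).astype(np.uint8)
k,l,st,ce=cv2.connectedComponentsWithStats(m)
for i in range(1,k):
    if st[i,4]>60: print(st[i].tolist(),ray(c,ce[i],.115)[0].round(4))
E
```

```text
t 51.8 tcp [0.58  0.087 0.337] jaw 0.5 q6 0.05 open 0.0033 F [-0.7  0.2 -0.7]
  shift [219.6  34.8  54.9] turn 0.001 q1+ 4 tilt [-0.    -0.003 -1.   ]
above 0.17
t 51.8 tcp [0.58  0.087 0.337] jaw 0.5 q6 0.05 open 0.0033 F [-0.7  0.2 -0.7]
  shift [219.6  34.8  -2.1] turn 0.001 q1+ 4 tilt [-0.    -0.003 -1.   ]
```

Call:
{"op": "apply_moves", "data": {"deltas": [[0,[44,7,-2],0],[0,[44,7,0],0],[0,[44,7,0],0],[0,[44,7,0],0],[0,[44,7,0],0]]}}

```text
t: 52.38
tool_pos: [0.6134, 0.3089, 0.3395]
orientation: [-2.211, -2.232, 0.002]
force: [-0.2, -0.3, -0.6]
opening: 0.0003
```

Call:
{"op": "apply_moves", "data": {"deltas": [[0,[0,0,0],0],[0,[0,0,0],0]]}}

```text
t: 52.62
tool_pos: [0.6133, 0.3073, 0.3396]
orientation: [-2.21, -2.232, 0.003]
force: [0.4, -0.9, 0.6]
opening: 0.0004
```

```bash
cat >> h.py <<'E'
def comps(im,c,lo,hi,z,amin=60,rows=420):
    h=cv2.cvtColor(im,cv2.COLOR_BGR2HSV); h[...,0]=(h[...,0].astype(int)+10)%180
    m=cv2.inRange(h,np.array(lo),np.array(hi)); m[rows:]=0
    k,l,st,ce=cv2.connectedComponentsWithStats(m)
    for i in range(1,k):
        if st[i,4]>amin: w=ray(c,np.argwhere(l==i)[:,::-1],z)[:,:2]; print(st[i].tolist(),'mean',w.mean(0).round(4),'min',w.min(0).round(4),'max',w.max(0).round(4))
RED=([2,150,60],[18,255,255]); YEL=([30,130,90],[45,255,255])
E
python3 - <<'E'
from h import *
im,c=snap('wrist','w17'); to(.613,.307,.115,.5); print(proj(c,[[.613,.281,.118],[.613,.307,.1]]).round(0).tolist())
comps(im,c,*RED,.118)
t,c=snap('top','top3'); print('top red'); comps(t,c,*RED,.115,10); print('yel'); comps(t,c,*YEL,.07,2)
E
```

```text
t 52.7 tcp [0.613 0.307 0.34 ] jaw 0.5 q6 0.38 open 0.0008 F [ 0.1  0.1 -1.2]
  shift [ 0.3 -0.4 57.9] turn 0.0 q1+ 22 tilt [-0.001 -0.001 -1.   ]
[[277.0, 283.0], [277.0, 232.0]]
[232, 167, 18, 9, 145] mean [0.5925 0.3479] min [0.5878 0.3458] max [0.5971 0.3502]
[312, 247, 32, 35, 735] mean [0.6431 0.292 ] min [0.6334 0.2828] max [0.6519 0.3044]
[211, 248, 31, 33, 700] mean [0.5825 0.2915] min [0.5741 0.2828] max [0.5919 0.3031]
top red
[330, 96, 16, 49, 324] mean [ 0.8008 -0.1856] min [ 0.7291 -0.2112] max [ 0.8928 -0.1687]
[365, 127, 43, 10, 106] mean [ 0.7669 -0.3584] min [ 0.7536 -0.4156] max [ 0.7822 -0.2763]
[361, 133, 44, 8, 122] mean [ 0.7499 -0.3467] min [ 0.74   -0.4043] max [ 0.7621 -0.2626]
[189, 172, 4, 6, 16] mean [0.6433 0.282 ] min [0.6347 0.2767] max [0.6512 0.2865]
[415, 173, 24, 29, 172] mean [ 0.5871 -0.4572] min [ 0.537 -0.5  ] max [ 0.6283 -0.4285]
yel
[262, 112, 7, 24, 151] mean [0.8193 0.0438] min [0.7796 0.0339] max [0.8601 0.0546]
[263, 155, 16, 5, 61] mean [0.7047 0.029 ] min [0.6978 0.0042] max [0.7115 0.0531]
[245, 162, 2, 2, 4] mean [0.6883 0.1103] min [0.6865 0.1087] max [0.69  0.112]
[400, 211, 37, 49, 721] mean [ 0.4278 -0.4404] min [ 0.3585 -0.494 ] max [ 0.5133 -0.3813]
```

Call:
{"op": "apply_moves", "data": {"deltas": [[0,[0,0,35],0],[0,[0,0,18],0],[0,[0,0,5],0],[0,[0,0,0],0]]}}

```text
t: 53.22
tool_pos: [0.6136, 0.3072, 0.283]
orientation: [-2.211, -2.231, 0.0]
force: [-0.3, 0.1, 0.6]
opening: 0.0004
```

Call:
{"op": "apply_moves", "data": {"deltas": [[0,[-10,0,0],0],[0,[-10,0,0],0],[0,[-10,0,0],0],[0,[-10,0,0],0],[0,[-10,0,0],0]]}}

```text
t: 53.85
tool_pos: [0.6143, 0.2577, 0.2842]
orientation: [-2.21, -2.232, -0.005]
force: [0.7, 6.6, -1.1]
opening: 0.0004
```

```bash
python3 - <<'E'
from h import *
to(.613,.144,.115,.5)
im,c=snap('wrist','w18'); comps(im,c,*RED,.118)
E
```

```text
t 53.9 tcp [0.614 0.258 0.284] jaw 0.6 q6 0.31 open 0.0004 F [ 0.7  6.6 -1.1]
  shift [-113.7   -2.3    2.2] turn 0.001 q1+ 18 tilt [ 0.002  0.002 -1.   ]
[217, 107, 23, 9, 200] mean [0.5952 0.3312] min [0.591  0.3297] max [0.5994 0.3327]
[331, 273, 21, 13, 212] mean [0.6418 0.2616] min [0.6377 0.2592] max [0.6465 0.2649]
[198, 274, 21, 12, 201] mean [0.585  0.2609] min [0.5805 0.2587] max [0.5892 0.2639]
```

Call:
{"op": "apply_moves", "data": {"deltas": [[0,[-15,0,0],0],[0,[-15,0,0],0],[0,[-15,0,0],0],[0,[-15,0,0],0],[0,[-10,0,0],0]]}}

```text
t: 54.52
tool_pos: [0.6151, 0.1874, 0.2842]
orientation: [2.21, 2.231, 0.005]
force: [2.3, 6.7, -0.5]
opening: 0.0003
```

Call:
{"op": "apply_moves", "data": {"deltas": [[0,[-6,0,0],0],[0,[-6,0,0],0],[0,[-6,0,0],0],[0,[-5,0,0],0],[0,[-5,0,0],0]]}}

```text
t: 55.15
tool_pos: [0.6153, 0.1616, 0.2842]
orientation: [-2.209, -2.232, -0.01]
force: [3.8, 17.0, -1.5]
opening: 0.0
```

Call:
{"op": "apply_moves", "data": {"deltas": [[0,[-4,0,0],0],[0,[-4,0,0],0],[0,[-3,0,0],0]]}}

```text
t: 55.52
tool_pos: [0.6153, 0.1513, 0.2843]
orientation: [-2.208, -2.231, -0.012]
force: [2.7, 27.0, -3.1]
opening: 0.0003
```

```bash
python3 - <<'E'
from h import *
to(.613,.144,.115,.5)
t,c=snap('top','top4'); comps(t,c,*YEL,.07,10)
E
```

```text
t 55.5 tcp [0.615 0.151 0.284] jaw 0.6 q6 0.15 open 0.0003 F [ 2.7 27.  -3.1]
  shift [-7.3 -2.4  2.3] turn 0.002 q1+ 9 tilt [ 0.007  0.003 -1.   ]
[262, 112, 7, 24, 152] mean [0.8191 0.0438] min [0.7796 0.0339] max [0.8601 0.0549]
[263, 155, 16, 5, 58] mean [0.7048 0.0283] min [0.6979 0.0042] max [0.7115 0.0531]
[400, 211, 37, 49, 718] mean [ 0.428  -0.4406] min [ 0.3585 -0.494 ] max [ 0.5133 -0.3813]
```

Call:
{"op": "apply_moves", "data": {"deltas": [[0,[0,0,0],0],[0,[-1,0,0],0],[0,[0,0,0],0]]}}

```text
t: 55.95
tool_pos: [0.6152, 0.1512, 0.2843]
orientation: [-2.206, -2.232, -0.013]
force: [2.5, 23.6, -2.1]
opening: 0.0005
```

```bash
python3 - <<'E'
from h import *
to(.613,.144,.115,.5)
a=cv2.imread('pics/sc0.png'); b,c=snap('scene','sc4')
for im in (a,cv2.imread('pics/sc3.png'),b):
    h=cv2.cvtColor(im,cv2.COLOR_BGR2HSV); m=cv2.inRange(h,np.array([18,120,80]),np.array([35,255,255])); m[:, :300]=0; m[:,345:]=0;m[:240]=0;m[285:]=0
    p=np.argwhere(m)[:,::-1]; print(len(p),p.mean(0).round(2),p.min(0),p.max(0),np.round(np.polyfit(p[:,0],p[:,1],1),3))
# hood edge / guard position: red handle in scene
comps(b,c,*RED,.115,20)
E
```

```text
t 56.0 tcp [0.615 0.151 0.284] jaw 0.7 q6 0.14 open 0.0005 F [ 2.5 23.6 -2.1]
  shift [-7.2 -2.3  2.3] turn 0.003 q1+ 9 tilt [ 0.008  0.004 -1.   ]
146 [323.93 264.39] [313 259] [334 270] [-2.44000e-01  3.43345e+02]
137 [323.94 264.47] [313 259] [334 270] [-2.38000e-01  3.41716e+02]
130 [323.82 264.52] [313 259] [334 270] [-2.34000e-01  3.40249e+02]
[259, 81, 24, 22, 169] mean [-0.5363  0.4714] min [-0.7282  0.3319] max [-0.4113  0.5928]
[409, 171, 5, 7, 25] mean [0.4671 0.4681] min [0.448  0.4544] max [0.4858 0.4836]
[335, 213, 20, 26, 155] mean [0.6291 0.1284] min [0.5772 0.1055] max [0.6914 0.1421]
[187, 233, 5, 15, 23] mean [ 0.544  -0.2385] min [ 0.5185 -0.2503] max [ 0.5717 -0.2295]
[373, 263, 5, 6, 22] mean [0.7995 0.097 ] min [0.7913 0.0916] max [0.8074 0.102 ]
[57, 309, 45, 30, 496] mean [ 0.7297 -0.476 ] min [ 0.6811 -0.5143] max [ 0.7707 -0.4468]
[190, 363, 94, 57, 1826] mean [ 0.9829 -0.2671] min [ 0.9469 -0.3512] max [ 1.0061 -0.1977]
[123, 376, 23, 44, 152] mean [ 0.9239 -0.4165] min [ 0.87   -0.4261] max [ 0.9571 -0.4076]
```

Call:
{"op": "apply_moves", "data": {"deltas": [[0,[-2,0,0],0],[0,[-1,0,0],0],[0,[0,0,0],0]]}}

```text
t: 56.38
tool_pos: [0.6152, 0.1503, 0.2843]
orientation: [-2.203, -2.232, -0.018]
force: [3.6, 32.6, -4.1]
opening: 0.0002
```

```bash
python3 - <<'E'
from h import *
to(.613,.144,.115,.5)
im,c=snap('wrist','w19'); comps(im,c,*YEL,.073,20); comps(im,c,*RED,.112)
E
```

```text
t 56.4 tcp [0.615 0.15  0.284] jaw 0.7 q6 0.14 open 0.0002 F [ 3.6 32.6 -4.1]
  shift [-6.3 -2.2  2.3] turn 0.004 q1+ 9 tilt [ 0.012  0.004 -1.   ]
[507, 363, 53, 6, 203] mean [0.7734 0.0808] min [0.7546 0.0787] max [0.7863 0.0822]
[397, 164, 10, 16, 130] mean [0.6667 0.2021] min [0.6649 0.1989] max [0.6686 0.2052]
[197, 273, 22, 13, 218] mean [0.585  0.1522] min [0.5799 0.1497] max [0.5894 0.1556]
[332, 273, 21, 13, 212] mean [0.6444 0.1529] min [0.6403 0.1504] max [0.6494 0.1563]
```

Call:
{"op": "apply_moves", "data": {"deltas": [[0,[14,0,0],0],[0,[0,0,-30],0],[0,[0,0,-30],0],[0,[-25,0,0],0],[0,[-25,0,0],0]]}}

```text
t: 57.05
tool_pos: [0.6155, 0.1077, 0.3442]
orientation: [2.209, 2.231, 0.001]
force: [0.5, 0.2, -0.4]
opening: 0.0008
```

Call:
{"op": "apply_moves", "data": {"deltas": [[0,[0,0,0],0],[0,[0,0,0],0]]}}

```text
t: 57.3
tool_pos: [0.6154, 0.1085, 0.3431]
orientation: [2.211, 2.231, 0.0]
force: [0.3, -0.7, -0.6]
opening: 0.0007
```

```bash
python3 - <<'E'
from h import *
to(.613,.1135,.115,.5)
im,c=snap('wrist','w20'); comps(im,c,*RED,.118)
b,cs=snap('scene','sc5')
h=cv2.cvtColor(b,cv2.COLOR_BGR2HSV); m=cv2.inRange(h,np.array([18,120,80]),np.array([35,255,255])); m[:, :300]=0; m[:,345:]=0;m[:240]=0;m[285:]=0
p=np.argwhere(m)[:,::-1]; print(len(p),p.mean(0).round(2),p.min(0),p.max(0),np.round(np.polyfit(p[:,0],p[:,1],1),3))
t,c=snap('top','top5'); comps(t,c,*RED,.115,8)
E
```

```text
t 57.3 tcp [0.615 0.109 0.343] jaw 0.5 q6 0.08 open 0.0007 F [ 0.3 -0.7 -0.6]
  shift [ 5.  -2.3 61.1] turn 0.0 q1+ 5 tilt [ 0.  0. -1.]
[380, 97, 9, 13, 102] mean [0.6709 0.1859] min [0.6689 0.1828] max [0.6732 0.1889]
[207, 172, 140, 27, 2790] mean [0.6143 0.1398] min [0.5756 0.1334] max [0.6538 0.1489]
129 [323.82 264.51] [313 259] [334 270] [-2.34000e-01  3.40256e+02]
[330, 96, 16, 49, 325] mean [ 0.801  -0.1855] min [ 0.7291 -0.2112] max [ 0.8928 -0.1687]
[365, 127, 43, 10, 105] mean [ 0.767  -0.3594] min [ 0.7536 -0.4159] max [ 0.7822 -0.2763]
[362, 133, 43, 8, 117] mean [ 0.75   -0.3481] min [ 0.74   -0.4043] max [ 0.7621 -0.2658]
[415, 173, 24, 29, 175] mean [ 0.5867 -0.4572] min [ 0.537 -0.5  ] max [ 0.6283 -0.4285]
[236, 185, 2, 6, 11] mean [0.5973 0.1357] min [0.5885 0.1342] max [0.6046 0.1375]
```

Call:
{"op": "apply_moves", "data": {"deltas": [[0,[0,0,40],0],[0,[0,0,19],0],[0,[0,0,0],0],[0,[8,0,0],0],[0,[6,0,0],0]]}}

```text
t: 58.08
tool_pos: [0.6159, 0.1232, 0.2855]
orientation: [2.21, 2.231, 0.003]
force: [-0.1, -5.4, 1.0]
opening: 0.0005
```

Call:
{"op": "apply_moves", "data": {"deltas": [[0,[2,0,0],0],[0,[2,0,0],0],[0,[0,0,0],0]]}}

```text
t: 58.45
tool_pos: [0.6159, 0.1253, 0.2854]
orientation: [2.209, 2.229, -0.0]
force: [-0.4, -9.9, 6.4]
opening: 0.0005
```

Call:
{"op": "apply_moves", "data": {"deltas": [[0,[1,0,0],0],[0,[1,0,0],0],[0,[0,0,0],0]]}}

```text
t: 58.82
tool_pos: [0.6159, 0.1259, 0.2854]
orientation: [2.209, 2.227, -0.003]
force: [-1.4, -16.3, 6.8]
opening: 0.0004
```

Call:
{"op": "apply_moves", "data": {"deltas": [[0,[-8,0,0],0],[0,[0,0,-40],0],[0,[0,0,-45],0],[0,[0,-45,-20],0],[0,[0,-45,0],0]]}}

```text
t: 59.45
tool_pos: [0.525, 0.12, 0.3915]
orientation: [2.209, 2.231, 0.006]
force: [-0.2, 0.5, 0.7]
opening: 0.0008
```

Call:
{"op": "apply_moves", "data": {"deltas": [[0,[0,-45,0],0],[0,[0,-30,0],0],[0,[0,0,0],0]]}}

```text
t: 59.82
tool_pos: [0.4489, 0.1193, 0.3891]
orientation: [2.21, 2.233, 0.002]
force: [1.7, -0.1, -0.3]
opening: 0.0005
```

```bash
python3 - <<'E'
from h import *
s=robot.read_state(); print(s['t'],s['tool_pos'],s['force'])
t,c=snap('top','top6'); comps(t,c,*RED,.115,8)
b,cs=snap('scene','sc6')
h=cv2.cvtColor(b,cv2.COLOR_BGR2HSV); m=cv2.inRange(h,np.array([18,120,80]),np.array([35,255,255])); m[:, :300]=0; m[:,345:]=0;m[:240]=0;m[285:]=0
p=np.argwhere(m)[:,::-1]; print('hook',len(p),p.mean(0).round(2),np.round(np.polyfit(p[:,0],p[:,1],1),3))
# tab & changed regions in the scene view
print('scene yellow'); comps(b,cs,([28,90,70],[45,255,255]),.075,5)
a=cv2.imread('pics/sc0.png'); d=(cv2.absdiff(cv2.GaussianBlur(a,(5,5),0),cv2.GaussianBlur(b,(5,5),0)).max(2)>35).astype(np.uint8); d[:165]=0
k,l,st,ce=cv2.connectedComponentsWithStats(d)
print('changed px', [st[i].tolist() for i in range(1,k) if st[i,4]>25])
E
```

```text
59.825 [0.4488986  0.11932456 0.38910667] [ 1.70920527 -0.09201941 -0.2900004 ]
[330, 96, 16, 49, 327] mean [ 0.8012 -0.1855] min [ 0.7291 -0.2112] max [ 0.8928 -0.1687]
[365, 127, 43, 10, 106] mean [ 0.7671 -0.3592] min [ 0.7536 -0.4159] max [ 0.7822 -0.2763]
[362, 133, 43, 8, 115] mean [ 0.7501 -0.348 ] min [ 0.7403 -0.4043] max [ 0.7621 -0.2658]
[235, 170, 3, 16, 39] mean [0.6281 0.1379] min [0.6045 0.1338] max [0.653  0.1405]
[415, 173, 25, 29, 173] mean [ 0.5869 -0.4575] min [ 0.537  -0.5028] max [ 0.6283 -0.4285]
hook 127 [323.76 264.44] [-2.42000e-01  3.42741e+02]
scene yellowTraceback (most recent call last):
  File "<stdin>", line 8, in <module>
  File "h.py", line 41, in comps
    m=cv2.inRange(h,np.array(lo),np.array(hi)); m[rows:]=0
cv2.error: OpenCV(4.12.0) /io/opencv/modules/core/src/arithm.cpp:2051: error: (-209:Sizes of input arguments do not match) The lower boundary is neither an array of the same size and same type as src, nor a scalar in function 'inRange'
```

```bash
python3 - <<'E'
from h import *
a=cv2.imread('pics/sc0.png'); b=cv2.imread('pics/sc6.png'); cs=viewer.get_calibration('scene')
print('tab in scene expected',proj(cs,[[.580,.083,.074]]).round(0)); comps(b,cs,[28,90,60],[45,255,255],.074,5)
d=(cv2.absdiff(cv2.GaussianBlur(a,(5,5),0),cv2.GaussianBlur(b,(5,5),0)).max(2)>35).astype(np.uint8); d[:165]=0
k,l,st,ce=cv2.connectedComponentsWithStats(d)
print('changed px', [st[i].tolist() for i in range(1,k) if st[i,4]>25])
E
```

```text
tab in scene expected [[318. 231.]]
[284, 0, 18, 24, 208] mean [-4.373  2.46 ] min [-5.7186  1.8311] max [-3.1134  3.2418]
[553, 0, 7, 2, 8] mean [-4.2506  7.5742] min [-4.3091  7.4538] max [-4.1227  7.6533]
[509, 39, 6, 3, 9] mean [-1.4671  3.1934] min [-1.4917  3.1213] max [-1.4059  3.2393]
[547, 39, 5, 5, 8] mean [-1.2801  3.4417] min [-1.3482  3.3432] max [-1.2005  3.5487]
[552, 41, 4, 4, 6] mean [-1.2198  3.4087] min [-1.2656  3.3202] max [-1.1557  3.4799]
[554, 54, 3, 4, 6] mean [-0.7988  2.8642] min [-0.8411  2.8077] max [-0.7648  2.929 ]
[194, 56, 30, 8, 116] mean [-1.5833  0.452 ] min [-1.7112  0.3375] max [-1.4723  0.5578]
[495, 65, 3, 5, 7] mean [-0.6944  2.143 ] min [-0.7325  2.0817] max [-0.6453  2.1945]
[523, 65, 5, 4, 6] mean [-0.6186  2.3258] min [-0.6612  2.2951] max [-0.5848  2.3577]
[521, 67, 5, 5, 8] mean [-0.5719  2.2472] min [-0.6219  2.2122] max [-0.5276  2.291 ]
[178, 70, 14, 36, 193] mean [-0.9462  0.1251] min [-1.3426  0.0524] max [-0.6188  0.2135]
[468, 71, 92, 41, 1142] mean [-0.1874  1.7481] min [-0.6053  1.6143] max [0.1305 2.0386]
[297, 85, 33, 7, 106] 
[... 1235 characters left out ...]
037] min [ 0.7974 -0.2065] max [ 0.8057 -0.1993]
[237, 327, 4, 4, 7] mean [ 0.8135 -0.2178] min [ 0.8098 -0.2213] max [ 0.8162 -0.2153]
[229, 339, 6, 3, 6] mean [ 0.834  -0.2395] min [ 0.8325 -0.2438] max [ 0.8363 -0.2355]
[213, 346, 5, 5, 8] mean [ 0.8393 -0.2731] min [ 0.8361 -0.2772] max [ 0.8427 -0.2679]
[223, 348, 4, 3, 6] mean [ 0.849  -0.2579] min [ 0.8465 -0.2603] max [ 0.8516 -0.2548]
changed px [[152, 165, 30, 8, 157], [237, 165, 18, 6, 87], [0, 174, 202, 77, 4017], [226, 177, 12, 7, 52], [230, 185, 15, 8, 86], [202, 193, 68, 49, 1301], [341, 192, 14, 18, 191], [291, 199, 122, 65, 3950], [274, 214, 16, 34, 279], [378, 238, 19, 8, 70], [370, 241, 37, 13, 118], [380, 247, 26, 9, 52]]
```

```bash
python3 - <<'E'
from h import *
im=cv2.imread('pics/w16.png'); h=cv2.cvtColor(im,cv2.COLOR_BGR2HSV); m=cv2.inRange(h,np.array([20,120,80]),np.array([35,255,255])); m[285:]=0
k,l,st,ce=cv2.connectedComponentsWithStats(m); print([s.tolist() for s in st[1:] if s[4]>15])
im=cv2.imread('pics/w20.png'); h=cv2.cvtColor(im,cv2.COLOR_BGR2HSV); m=cv2.inRange(h,np.array([18,60,60]),np.array([38,255,255])); m[285:]=0
k,l,st,ce=cv2.connectedComponentsWithStats(m); print([s.tolist() for s in st[1:] if s[4]>15])
print(order.close_job())
E
```

```text
[[425, 159, 8, 14, 94], [251, 225, 59, 7, 276], [518, 232, 42, 29, 992], [441, 264, 18, 21, 315]]
[[215, 250, 29, 7, 188], [469, 251, 91, 32, 2564], [384, 283, 17, 2, 33]]
the job is handed in; nothing more can be done
None
```

I finished the job in the order asked and handed it in at about 60 s of robot time (limit 208 s), but I never clearly saw the hook engage behind the guard's bar.

**What I did**
- I clamped the yellow-tab module. The handles closed to about 30 mm, and the wrist picture showed them parallel, so the pliers were locked.
- I moved all four finished modules into the tray, three in the far row and one in the near row. A picture showed them upright on the floor.
- I flicked the red release lever. Both camera measurements afterwards put it back at its open-pliers angle.
- I put the yellow-tab module in the near row and pushed the guard shut.

**Last checks**
- **Guard:** it met a hard stop at about 33 N. A pull of about 16 N towards opening moved it only about 0.6 mm, against about 5 N of friction, so it looks latched. The hook's slope in the scene view matches its rest position.
- **Yellow-tab module:** its tab was in place in the tray before I shut the guard. After shutting, the wrist picture still shows a yellow strip about where the tab should be, but the scene view did not pick it up through the guard.
- **Bench:** a before/after comparison of the scene view showed changes only around the arm's shadow, the modules' old places and the fixture. I judged this from numbers, not a viewed picture.

**What went wrong**
- My first grip on the yellow-tab module closed too late and caught it near its top, so I set it down and gripped it again.
- It also touched the fixed pad at about 7 N on the way into the clamp, and I shifted it clear.
- I had used all 16 pictures before shutting the guard, so every check after that is from measurements only.

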